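# Clear, load and clamp the plant-sign marking machine

### The job

Get the plant-stall's sign-marking machine ready for its next sign: raise the hold-down foot fully with the lever on the head's front and put every piece of wood and cork scrap into the grey scrap tub. Only when all the scrap is in the tub and the foot is up, lay the fresh pointed sign blank flat on the outline engraved in the machine's bed, its square end under the raised foot and its point as the outline shows; then push the lever fully down again so that the foot holds the blank. Leave the potted plants where they stand.

Things in the scene. Friction and masses are not known exactly. Their poses are not given: they have to be found in the camera images.
- machine: the fixed sign-marking machine. Origin: table level, in the middle of its width. Flat aluminium bed, top 30 mm above the table: from y = -275 to 0 mm it is 200 mm wide (x -100 to +100), from y = 0 to 170 it is 130 mm wide. A column at its +y end (y 110 to 170) carries a white head over the bed: x -45 to +50, y 12 to 170 mm, underside 110 mm and top 210 mm above the table. Its front (-x) carries the lever. A dark outline of the sign blank is engraved in the bed
- outline (a point): point on the bed's top (30 mm above the table) at machine (x 0, y -15 mm): where the sign blank's origin belongs. The outline is 2 to 8 mm bigger all round than the blank; its square end (machine y = +50) lies under the head and foot, its pointed end (y = -105) points along machine -y, out in the open
- lever (a joint): angle in rad of the small lever on the head's front that lifts the hold-down foot: 0 is fully down (foot lowered, lever points to machine -x, 20 degrees below level), 1.0 is fully up (37 degrees above level). It stays where it is left; moving it takes about 4 N at the knob. The foot rises 30 mm per rad. With the blank under the foot it stops near 0.05
- lever_knob (a point): centre of the lever's black barrel-shaped knob: 22 mm in diameter, 30 mm long, its axis along machine y; 90 mm from the hinge; about 134 mm above the table when down, 219 mm when up
- lever_hinge (a point): the lever's hinge, at machine (x -48, y 60, z 165 mm); it turns about machine y
- foot: the hold-down foot under the head, at machine (x 0, y 32 mm): rubber pad 40 mm along x, 26 mm along y; origin at the centre of its underside, 16.5 mm above the bed at lever 0 and 46.5 mm at lever 1
- sign: the fresh sign blank, a pale wooden board 50 mm wide (y), 18 mm thick (z), lying flat on the table near the tub at the start: a 130 mm long rectangle (x -65 to +65 mm) with a V point added at -x that ends at x = -90. Origin: underside, centre of the rectangle. 60 to 130 g, centre of mass near x = -8 mm
- sign_square_end (a point): middle of the blank's square end, on its underside (x = +65 mm)
- sign_point (a point): tip of the blank's pointed end, on its underside (x = -90 mm)
- tub: the fixed open scrap tub of grey plastic, 180 x 180 mm, 90 mm high, walls and floor 5 mm; origin: underside centre, on the table
- scrap1: piece of scrap (may be absent): a plain block of pale wood, 70 x 36 x 28 mm (x, y, z); lies on the bed at the start; origin: underside, middle. About 40 g
- scrap2: piece of scrap (may be absent): a pale wood block sawn to a V at its +x end, 68 x 36 x 30 mm (x, y, z); lies on the bed at the start; origin: underside, middle. About 40 g
- scrap3: piece of scrap (may be absent): a plain block of pale wood, 66 x 32 x 32 mm (x, y, z); lies on the bed at the start; origin: underside, middle. About 40 g
- scrap4: piece of scrap (may be absent): a lumpy piece of cork bark, 70 x 36 x 32 mm (x, y, z); lies on the bed at the start; origin: underside, middle. About 40 g
- scrap5: piece of scrap (may be absent): a lumpy piece of cork bark, 70 x 34 x 32 mm (x, y, z); lies on the bed at the start; origin: underside, middle. About 40 g
- plant_a: bystander: white ceramic pot, 84 mm across, 70 mm high, with a green rosette succulent; origin: underside centre. Leave alone
- plant_b: bystander: terracotta pot, 90 mm across, 60 mm high, with a grey-green succulent; origin: underside centre. Leave alone
- plant_c: bystander: black plastic pot, 76 mm across, 75 mm high, with a brownish succulent; origin: underside centre. Leave alone

How it is judged:
By the outcome, as a careful person would: the job done as asked, in the order asked, and still so for the second after the job is handed in, with the robot touching nothing.
Of scrap1, scrap2, scrap3, scrap4, scrap5 only 3 to 5 are there at a start; the rules pass over those that are not, and their reading is None.
At some moment in a run one of scrap1, scrap2, scrap3, scrap4, scrap5 may be knocked a few centimetres aside while the robot is not near it.
Once in a run the grip may slacken for a moment while it holds something.
It also fails if it takes over 200 s, if anything falls off the work surface, if the arm or the gripper's body presses on something with over 40 N, if the wrist force passes 120 N, or if a joint passes its speed limit or range.

### The arm

A 6-joint arm with a two-finger parallel gripper is mounted at the origin on the work surface. World frame = base frame: x ahead of the robot, y to its left, z up, the work surface at z = 0. Lengths are in m, angles in rad, forces in N, time in s.
With the tool pointing down it reaches from about 0.35 to 0.975 m from the base axis. Payload 4.9 kg.
Tool frame: the origin (TCP) lies midway between the tips of the shut fingers; the grasp point (between the pads) lies behind it (manip.grasp_offset is the y of the grasp point in the tool frame, in m); y points along the fingers, z is the direction in which the jaws open and shut, and the axes are right-handed (so a half turn about y gives the same grasp; the last joint's range is limited). The gripper opens to 85 mm and grips with 20 to 120 N. Pads are 22 mm wide; open, the fingers measure 114 mm over their backs; the gripper's body (76 mm by 85 mm) begins 54 mm behind the grasp point. The pads swing forward as they close: fully open they stand 13 mm farther back than shut.
Start: joints at [-1.451, 0.053, 1.613, -0, 1.476, -0.119], TCP at [0.148, -0.607, 0.231] pointing down, gripper open.
Joint ranges: [-3.01, 3.01], [-1.01, 2.22], [0.06, 2.58], [-1.02, 4.17], [0.09, 2.62], [-3.14, 3.14]. Speed limits (rad/s): [2.57, 2.57, 3.14, 3.14, 3.14, 3.14].

### API

Orientations are given as a unit quaternion [w, x, y, z].
In Python, from plant import manip gives the robot as it stands. The module is installed in compiled form; this text tells all that it offers.
- The arm moves only by the shell command python3 -m jog 'ROWS'. ROWS is a JSON object of lists of equal length, an entry for each row: "offset": the shift along the world's x, y, z in units of 50 mm (1.0 is 50 mm), a list of three; "angular": the turn, a rotation vector about the world's x, y, z in units of 6 degrees (1.0 is 6 degrees), a list of three; "jaw": the finger opening in mm, from 0 to 85.4. In form: {"offset": [[tx, ty, tz], ...], "angular": [[ax, ay, az], ...], "jaw": [jaw, ...]}. A call has 1 to 12 rows; each row shifts and turns the commanded pose from where the row before left it; what a row does not reach is not made up. A row lasts 1/10 s, in which the tool goes at most 50 mm and 8.59 degrees, less where a joint would pass 70% of its speed; a pose out of reach is approached as far as the arm can. A call is refused whole if a number of a shift passes 1 or a number of a turn 1, either way. A call with a gripper value outside its range is refused whole. The fingers move at their own pace and stop on an object; the grip force is fixed at half the most. Time passes only in rows, so rows that do not move let the fingers close. It gives the time, the measured TCP pose, the force and the opening at its end, in the units of the state.
- manip.state(): the state, without advancing time (a new reading comes with each control period).
- manip.grab_frame(name): name is "scene" or "top"; returns the picture (480x640x3 uint8, blue, green, red); there is no depth.
- manip.camera_model(name): a dict with "fx", "fy", "cx", "cy" (pixels), "rvec" (rotation vector, rad) and "tvec" (3), from world to camera coordinates, as OpenCV has them. Camera axes: x right, y down, z forward; pixel columns grow to the right and rows downward; lengths in m; the calibration is good to about 2 mm. A picture is of the moment at which its call begins. camera_model takes no time and is no camera call.
- manip.job_done(): hands the job in, once; it reports no verdict.
The state is a dict: "time": time; "joint_pos": joint angles; "joint_vel": joint speeds; "joint_efforts": joint torques, N m; "tool_pos": TCP position; "tool_rot": TCP orientation; "contact_force": force on the tool from outside, world axes, zero at the start; "ft_torque": the same for the moment, N m; "gripper_width": opening from 0.0 (shut) to 1.0 (fully open).
Only numpy, scipy, OpenCV 4.12 (cv2) and the standard library are available. Lean on these libraries where they do the work, as an engineer would, in place of code of your own. Each camera call takes 0.05 s, during which the arm holds its last target.

## Working session

There is one attempt and no reset: what is moved stays moved. The work goes in short steps, Python scripts to look and compute and a shell command to move; the robot and the scene stay as the last step left them, time stands still between calls to the robot, and variables do not carry over. Pictures are saved under pics/ and viewed, and the job is handed in when it is done.

```bash
mkdir -p pics
cat > h.py <<'E'
import numpy as np, cv2
from plant import manip
def cam(n):
    c=manip.camera_model(n); K=np.array([[c['fx'],0,c['cx']],[0,c['fy'],c['cy']],[0,0,1.]])
    R=cv2.Rodrigues(np.array(c['rvec'],float))[0]; t=np.array(c['tvec'],float).ravel(); return K,R,t
def ray(n,uv,z):
    K,R,t=cam(n); d=R.T@np.linalg.inv(K)@np.array([uv[0],uv[1],1.]); o=-R.T@t
    return o+d*(z-o[2])/d[2]
def proj(n,p):
    K,R,t=cam(n); q=K@(R@np.array(p,float)+t); return q[:2]/q[2]
def tri(uv1,uv2,n1='scene',n2='top'):
    P=[]
    for n in(n1,n2):
        K,R,t=cam(n);P.append(K@np.c_[R,t])
    X=cv2.triangulatePoints(P[0],P[1],np.array(uv1,float).reshape(2,1),np.array(uv2,float).reshape(2,1)).ravel();return X[:3]/X[3]
def snap(n,f):
    im=manip.grab_frame(n); cv2.imwrite('pics/'+f,im); return im
E
python3 - <<'E'
from h import *
snap('scene','s0.png');snap('top','t0.png')
s=manip.state()
for k in s: print(k,np.round(s[k],3))
print(manip.grasp_offset)
for n in('scene','top'):
    K,R,t=cam(n);print(n,K.diagonal(),-R.T@t,R[2])
E
```

```text
time 0.1
joint_pos [-1.451  0.053  1.614  0.     1.476 -0.119]
joint_vel [ 0.    -0.    -0.002  0.001 -0.     0.   ]
joint_efforts [ 1.0000e-03 -3.9491e+01 -3.7137e+01 -0.0000e+00  4.0000e-03 -0.0000e+00]
tool_pos [ 0.148 -0.607  0.23 ]
tool_rot [ 0.084 -0.084  0.703 -0.701]
contact_force [ 0.156 -0.161  0.705]
ft_torque [-0.003  0.037 -0.006]
gripper_width 0.998
-0.0187
scene [442.72716962 442.72716962   1.        ] [1.10515935 0.19462576 0.96584151] [-0.568385   -0.20493159 -0.79683219]
top [468.54756667 468.54756667   1.        ] [ 0.42738676 -0.01052176  1.17728182] [ 0.08430908  0.01035119 -0.99638589]
```

View pics/s0.png

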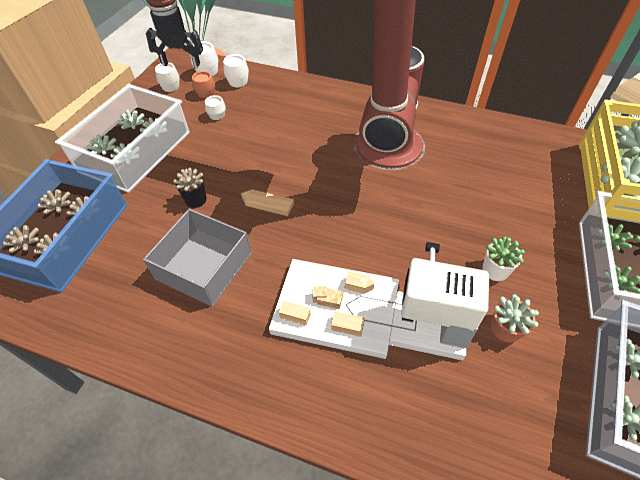

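View pics/t0.png

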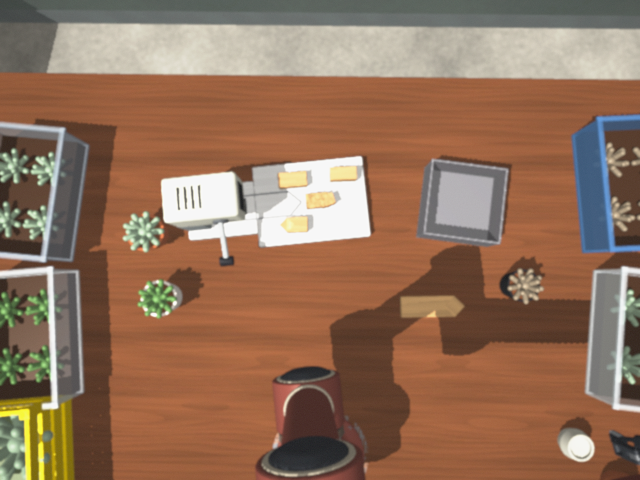

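The scene view shows the machine at about (390,310), four scraps on its bed, the tub at (198,255) and the sign at (268,202). In the top view the knob is at (226,261), the tub at (463,202) and the sign at (432,306). I'll zoom in and measure.

Run:
```python
from h import *
t=cv2.imread('pics/t0.png');
cv2.imwrite('pics/t0z.png',cv2.resize(t[140:280,150:380],None,fx=3.4,fy=3.4,interpolation=cv2.INTER_CUBIC))
cv2.imwrite('pics/t0y.png',cv2.resize(t[140:340,380:560],None,fx=3,fy=3,interpolation=cv2.INTER_CUBIC))
s=cv2.imread('pics/s0.png');
cv2.imwrite('pics/s0z.png',cv2.resize(s[230:370,260:500],None,fx=3.3,fy=3.3,interpolation=cv2.INTER_CUBIC))
```

```text
(no output)
```

View pics/t0z.png

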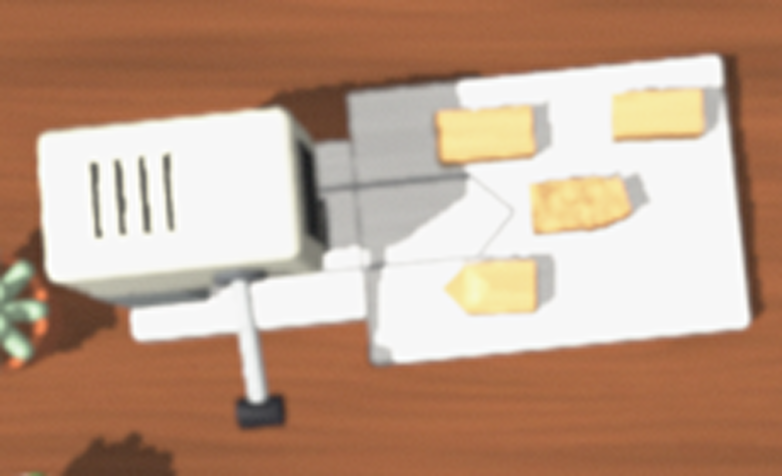

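View pics/t0y.png

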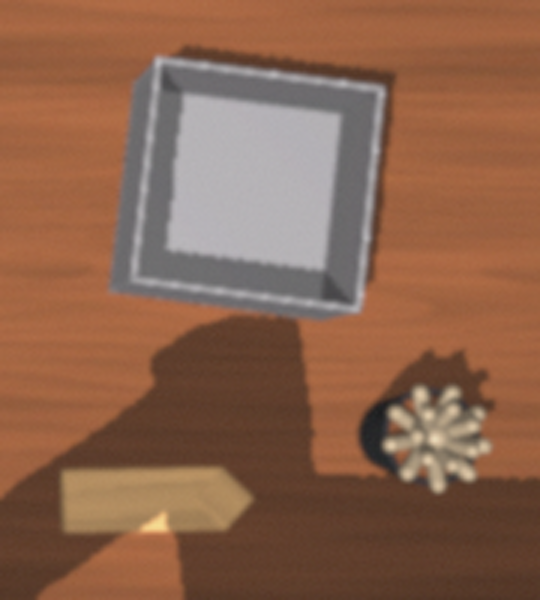

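View pics/s0z.png

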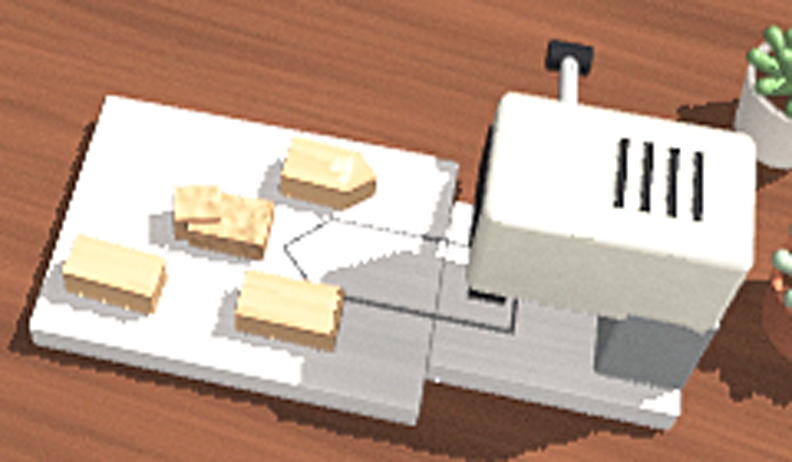

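```bash
cat > meas.py <<'E'
from h import *
def fit2(src,dst):
    src=np.array(src);dst=np.array(dst);a=src-src.mean(0);b=dst-dst.mean(0)
    th=np.arctan2((a[:,0]*b[:,1]-a[:,1]*b[:,0]).sum(),(a*b).sum());c,s=np.cos(th),np.sin(th)
    R=np.array([[c,-s],[s,c]]);t=dst.mean(0)-R@src.mean(0);return th,t,np.linalg.norm(src@R.T+t-dst,axis=1)
E
python3 - <<'E'
from meas import *
tp=lambda z:np.array(z)/3.4+np.array([150,140])-.35
sp=lambda z:np.array(z)/3.3+np.array([260,230])-.35
M=[(.1,-.275),(-.1,-.275),(-.1,0),(.1,0)]
wt=[ray('top',tp(z),.03)[:2] for z in[(721,55),(750,326),(375,363),(348,92)]]
print('top',fit2(M,wt))
ws=[ray('scene',sp(z),.03)[:2] for z in[(33,331),(106,97),(457,163),(417,410)]]
print('scene',fit2(M,ws))
print('knob',tri(sp((569,60)),tp((260,411))))
for nm,z,h in[('A',(485,135),.06),('B',(657,115),.06),('cork',(585,203),.06),('V',(492,287),.06)]: print(nm,ray('top',tp(z),h))
for nm,z,h in[('A',(485,135),.06)]: pass
zz=lambda z:np.array(z)/3+np.array([380,140])-.35
T=[ray('top',zz(z),.09)[:2] for z in[(157,58),(384,88),(360,310),(135,281)]];print('tub',np.mean(T,0),T)
S=[ray('top',zz(z),.018)[:2] for z in[(62,469),(62,533),(252,498),(222,467),(225,533)]];print('sign',S)
print('plantc',ray('top',zz((432,440)),.1))
K=lambda a,b:ray('scene',sp((a,b)),.06)
print('scene A',K(290,298),'B',K(115,265),'cork',K(222,215),'V',K(325,162))
E
```

```text
top (np.float64(0.11462780197849552), array([0.60417017, 0.16827858]), array([0.00043429, 0.00110254, 0.00171965, 0.00060112]))
scene (np.float64(0.12253383184569774), array([0.6052759 , 0.16925418]), array([0.00388423, 0.00080258, 0.00191874, 0.00325105]))
knob [0.46561625 0.21396869 0.13417343]
A [0.66680965 0.07658574 0.06      ]
B [ 0.68278907 -0.04567616  0.06      ]
cork [0.61878631 0.00466651 0.06      ]
V [0.55797413 0.06946756 0.06      ]
tub [ 0.61455788 -0.33311492] [array([ 0.71323694, -0.25437611]), array([ 0.69144295, -0.43170396]), array([ 0.51668962, -0.40994506]), array([ 0.536862  , -0.23643457])]
sign [array([ 0.38875439, -0.19119553]), array([ 0.33693251, -0.19122087]), array([ 0.36754267, -0.34594487]), array([ 0.39231098, -0.32176606]), array([ 0.33894783, -0.32371714])]
plantc [ 0.41753029 -0.45906406  0.1       ]
scene A [0.66876182 0.07639579 0.06      ] B [ 0.68515284 -0.04548097  0.06      ] cork [0.62351976 0.01092392 0.06      ] V [0.55748714 0.0665234  0.06      ]
```

```bash
python3 -m jog '{"offset":[[0.5,0.68,0.05],[0.5,0.68,0.05],[0.5,0.68,0.05],[0.5,0.68,0.05],[0.5,0.68,0.05],[0.5,0.68,0.05],[0.5,0.68,0.05],[0.5,0.68,0.05],[0.5,0.68,0.05],[0.5,0.68,0.05],[0.5,0.68,0.05],[0.5,0.68,0.05]],"angular":[[0,0,0],[0,0,0],[0,0,0],[0,0,0],[0,0,0],[0,0,0],[0,0,0],[0,0,0],[0,0,0],[0,0,0],[0,0,0],[0,0,0]],"jaw":[85,85,85,85,85,85,85,85,85,85,85,85]}'
python3 -m jog '{"offset":[[0.03,0.69,0],[0.03,0.69,0],[0.03,0.69,0],[0.03,0.69,0],[0.03,0.69,0],[0.03,0.69,0],[0.03,0.69,0],[0.03,0.69,0],[0.03,0.69,0],[0.03,0.69,0],[0.03,0.69,0],[0.03,0.69,0],[0,0,0]],"angular":[[0,0,-0.1],[0,0,-0.1],[0,0,-0.1],[0,0,-0.1],[0,0,-0.1],[0,0,-0.1],[0,0,-0.1],[0,0,-0.1],[0,0,-0.1],[0,0,-0.1],[0,0,-0.1],[0,0,-0.1]],"jaw":[85,85,85,85,85,85,85,85,85,85,85,85]}'
cat >> h.py <<'E'
def st():
    s=manip.state();w,x,y,z=s['tool_rot']
    tz=np.array([2*(x*z+w*y),2*(y*z-w*x),1-2*(x*x+y*y)]);ty=np.array([2*(x*y-w*z),1-2*(x*x+z*z),2*(y*z+w*x)])
    print('t',round(s['time'],2),'pos',np.round(s['tool_pos'],4),'yaw',round(np.degrees(np.arctan2(tz[1],tz[0])),2),'ty',np.round(ty,3),'F',np.round(s['contact_force'],1),'w',round(s['gripper_width']*85.4,1),'j',np.round(s['joint_pos'],2))
E
python3 -c "
from h import *
st()"
```

```text
time: 1.3
tool_pos: [0.4484, -0.1975, 0.261]
tool_rot: [0.084, -0.084, 0.702, -0.702]
contact_force: [0.8, -0.8, -0.1]
gripper_width: 1.0
t 1.3 pos [ 0.4484 -0.1975  0.261 ] yaw -76.32 ty [-0.  0. -1.] F [ 0.8 -0.8 -0.1] w 85.4 j [-0.57 -0.29  1.88 -0.    1.56  0.77]invalid input
```

```bash
python3 -m jog '{"offset":[[0.03,0.69,0],[0.03,0.69,0],[0.03,0.69,0],[0.03,0.69,0],[0.03,0.69,0],[0.03,0.69,0],[0.03,0.69,0],[0.03,0.69,0],[0.03,0.69,0],[0.03,0.69,0],[0.03,0.69,0],[0.03,0.69,0]],"angular":[[0,0,-0.1],[0,0,-0.1],[0,0,-0.1],[0,0,-0.1],[0,0,-0.1],[0,0,-0.1],[0,0,-0.1],[0,0,-0.1],[0,0,-0.1],[0,0,-0.1],[0,0,-0.1],[0,0,-0.1]],"jaw":[85,85,85,85,85,85,85,85,85,85,85,85]}'
python3 -c "
from h import *
st()
snap('scene','s1.png')"
```

```text
time: 2.5
tool_pos: [0.4654, 0.2162, 0.2608]
tool_rot: [-0.04, 0.04, -0.706, 0.706]
contact_force: [1.0, -0.8, 0.1]
gripper_width: 0.996
t 2.5 pos [0.4654 0.2162 0.2608] yaw -83.53 ty [-0.001 -0.    -1.   ] F [ 1.  -0.8  0.1] w 85.0 j [ 0.29 -0.23  1.83 -0.    1.54  1.75]
```

View pics/s1.png

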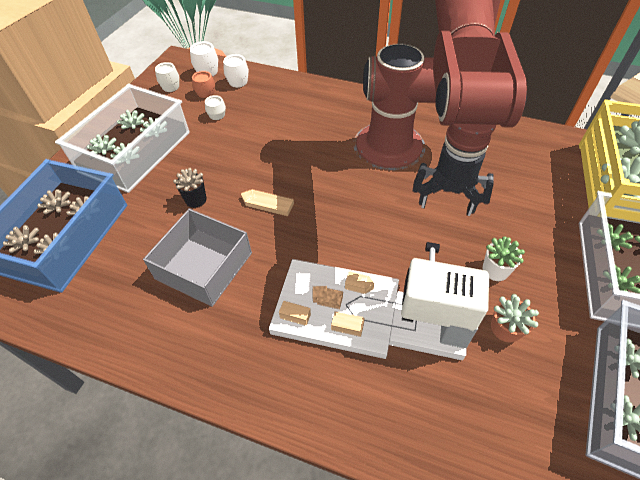

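The gripper hangs over the knob, with the potted plant clear at (503,258). I'll descend and grip the knob's ends.

```bash
python3 -m jog '{"offset":[[0,-0.05,-0.3],[0,0,-0.3],[0,0,-0.3],[0,0,-0.3],[0,0,-0.3],[0,0,-0.3],[0,0,-0.3],[0,0,-0.3],[0,0,-0.3],[0,0,-0.2]],"angular":[[0,0,0],[0,0,0],[0,0,0],[0,0,0],[0,0,0],[0,0,0],[0,0,0],[0,0,0],[0,0,0],[0,0,0]],"jaw":[70,70,70,70,70,70,70,70,70,70]}'
python3 -c "
from h import *
st()"
python3 -m jog '{"offset":[[0,0,0],[0,0,0],[0,0,0],[0,0,0],[0,0,0],[0,0,0],[0,0,0],[0,0,0]],"angular":[[0,0,0],[0,0,0],[0,0,0],[0,0,0],[0,0,0],[0,0,0],[0,0,0],[0,0,0]],"jaw":[20,20,20,20,20,20,20,20]}'
python3 -c "
from h import *
st()
snap('scene','s2.png')"
```

```text
time: 3.55
tool_pos: [0.4652, 0.2121, 0.1145]
tool_rot: [-0.039, 0.041, -0.706, 0.706]
contact_force: [0.5, 0.1, 0.0]
gripper_width: 0.82
t 3.55 pos [0.4652 0.2121 0.1145] yaw -83.51 ty [-0.002 -0.    -1.   ] F [0.5 0.1 0. ] w 70.0 j [ 0.28 -0.12  1.98  0.    1.28  1.74]
time: 4.35
tool_pos: [0.4663, 0.2136, 0.1174]
tool_rot: [0.041, -0.039, 0.707, -0.705]
contact_force: [-0.8, 5.4, -0.5]
gripper_width: 0.341
t 4.35 pos [0.4663 0.2136 0.1174] yaw -83.52 ty [ 0.002  0.003 -1.   ] F [-0.8  5.4 -0.5] w 29.1 j [ 0.28 -0.12  1.98  0.    1.28  1.74]
```

View pics/s2.png

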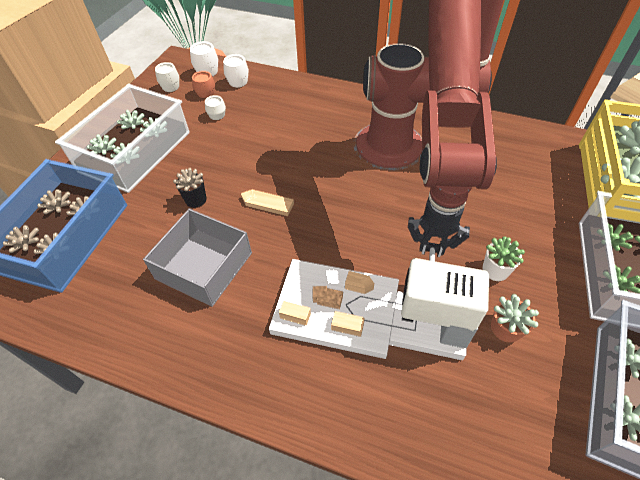

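The fingers hold the knob at 29 mm opening. I'll raise it along its arc.

```bash
python3 -m jog '{"offset":[[-0.048,-0.006,0.156],[-0.036,-0.004,0.162],[-0.018,-0.002,0.164],[-0.006,0,0.166],[0.01,0.001,0.162],[0.026,0.003,0.162],[0.04,0.005,0.158],[0.052,0.006,0.154],[0.068,0.008,0.15],[0.08,0.009,0.142],[0.105,0.012,0.148],[0,0,0]],"angular":[[0,0,0],[0,0,0],[0,0,0],[0,0,0],[0,0,0],[0,0,0],[0,0,0],[0,0,0],[0,0,0],[0,0,0],[0,0,0],[0,0,0]],"jaw":[20,20,20,20,20,20,20,20,20,20,20,20]}'
python3 -c "
from h import *
st()
a=snap('scene','s3.png');cv2.imwrite('pics/s3z.png',cv2.resize(a[180:370,260:520],None,fx=3,fy=3,interpolation=2))"
```

```text
time: 5.6
tool_pos: [0.4778, 0.215, 0.2008]
tool_rot: [0.038, -0.042, 0.707, -0.705]
contact_force: [-1.4, 6.4, -5.7]
gripper_width: 0.338
t 5.6 pos [0.4778 0.215  0.2008] yaw -83.47 ty [-0.005  0.002 -1.   ] F [-1.4  6.4 -5.7] w 28.8 j [ 0.28 -0.17  1.88  0.    1.44  1.74]
```

View pics/s3z.png

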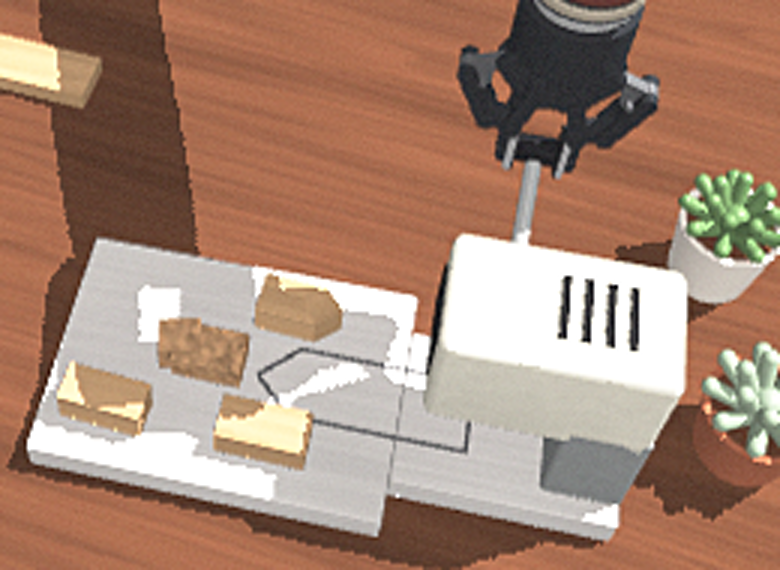

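The lever points up, with the knob in the fingers near (535,150) of the crop. I'll nudge it past the stop for certainty, then release and check.

```bash
python3 -m jog '{"offset":[[0.02,0,0.03],[0.03,0,0.04],[0,0,0],[0,0,0],[0,0,0],[0,0,0],[0,0,0],[0,0,0]],"angular":[[0,0,0],[0,0,0],[0,0,0],[0,0,0],[0,0,0],[0,0,0],[0,0,0],[0,0,0]],"jaw":[20,20,20,20,60,60,60,60]}'
python3 -m jog '{"offset":[[0,0,0.3],[0,0,0.4],[0,0,0.5],[-0.2,-0.5,0.5],[-0.2,-0.7,0.2],[-0.2,-0.7,0],[0,-0.7,0]],"angular":[[0,0,0],[0,0,0],[0,0,0],[0,0,1],[0,0,1],[0,0,1],[0,0,1]],"jaw":[70,70,70,70,70,70,70]}'
python3 -c "
from h import *
st()
a=snap('scene','s4.png');cv2.imwrite('pics/s4z.png',cv2.resize(a[180:370,260:520],None,fx=3,fy=3,interpolation=2))
a=snap('top','t4.png');cv2.imwrite('pics/t4z.png',cv2.resize(a[140:280,150:380],None,fx=3.4,fy=3.4,interpolation=cv2.INTER_CUBIC))"
```

```text
time: 6.45
tool_pos: [0.4826, 0.2138, 0.2071]
tool_rot: [0.041, -0.039, 0.706, -0.706]
contact_force: [-0.1, -0.2, -0.0]
gripper_width: 0.705
time: 7.15
tool_pos: [0.4517, 0.0829, 0.3037]
tool_rot: [-0.189, 0.186, -0.681, 0.682]
contact_force: [-0.0, -0.8, 0.2]
gripper_width: 0.82
t 7.15 pos [0.4517 0.0829 0.3037] yaw -59.21 ty [ 0.004 -0.    -1.   ] F [-0.  -0.8  0.2] w 70.1 j [ 0.02 -0.39  1.89 -0.    1.64  1.05]
```

View pics/s4z.png

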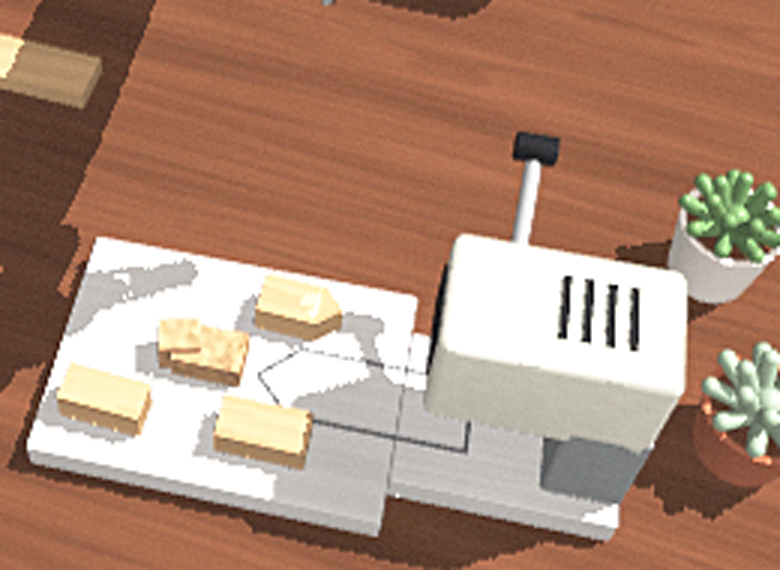

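View pics/t4z.png

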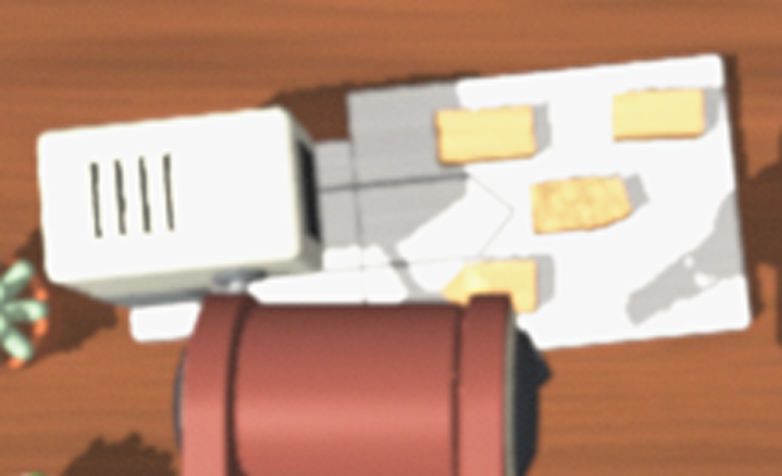

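```bash
cat >> h.py <<'E'
TH=.1165;MO=np.array([.6045,.1687])
def m2w(x,y,z=0):
    c,s=np.cos(TH),np.sin(TH);return np.array([MO[0]+c*x-s*y,MO[1]+s*x+c*y,z])
def w2m(p):
    c,s=np.cos(TH),np.sin(TH);d=np.array(p[:2])-MO;return np.array([c*d[0]+s*d[1],-s*d[0]+c*d[1]])
def knob(q):
    a=q-np.radians(20);return m2w(-.048-.09*np.cos(a),.06,.165+.09*np.sin(a))
E
python3 -c "
from h import *
print('obs',537/3+260,148/3+180)
for q in(0,.8,.85,.9,.95,1.0):print(q,proj('scene',knob(q)))
print('obs0',569/3.3+260,60/3.3+230)
s=cv2.imread('pics/s4.png');m=(s[215:245,425:455].max(2)<60);v,u=np.nonzero(m);print('mask',u.mean()+425,v.mean()+215,len(u))
"
```

```text
obs 439.0 229.33333333333334
0 [432.00419008 247.75514448]
0.8 [437.59693183 230.30395041]
0.85 [437.86856022 229.9015288 ]
0.9 [438.12594641 229.59650186]
0.95 [438.36826359 229.39097348]
1.0 [438.59469982 229.28685386]
obs0 432.42424242424244 248.1818181818182
mask 437.9642857142857 229.67857142857142 84
```

```bash
cat > scr.py <<'E'
import sys
from h import *
def scraps(im,z=.06,box=(300,185,385,165)):
    hsv=cv2.cvtColor(im,cv2.COLOR_BGR2HSV)
    m=cv2.inRange(hsv,(8,70,90),(28,255,255))
    # only inside bed polygon
    poly=np.array([proj('top',m2w(*p,.03)) for p in[(.1,-.275),(-.1,-.275),(-.1,.012),(.1,.012)]]).astype(np.int32)
    k=np.zeros_like(m);cv2.fillPoly(k,[poly],255);k=cv2.erode(k,np.ones((3,3)));m&=k
    m=cv2.morphologyEx(m,cv2.MORPH_OPEN,np.ones((3,3)))
    cs,_=cv2.findContours(m,cv2.RETR_EXTERNAL,cv2.CHAIN_APPROX_NONE)
    for c in cs:
        if cv2.contourArea(c)<120: continue
        M=cv2.moments(c);b=cv2.boxPoints(cv2.minAreaRect(c))
        w=np.array([ray('top',p,z)[:2] for p in b]);e=[w[1]-w[0],w[2]-w[1]];L=[np.linalg.norm(x) for x in e]
        l=e[int(np.argmax(L))];a=np.degrees(np.arctan2(l[1],l[0]))%180
        print('px',np.round(b.mean(0),1),'area',cv2.contourArea(c),'rect',np.round(w.mean(0),4),'cent',np.round(ray('top',(M['m10']/M['m00'],M['m01']/M['m00']),z)[:2],4),'size',np.round(sorted(L),3),'long ang',round(a,1),'jawyaw',round(a-90,1))
if __name__=='__main__':
    im=cv2.imread(sys.argv[1]) if len(sys.argv)>1 else manip.grab_frame('top'); scraps(im)
E
python3 scr.py pics/t0.png;echo; python3 scr.py pics/t4.png
```

```text
px [297. 224.] area 229.5 rect [0.5582 0.0631] cent [0.558  0.0592] size [0.034 0.048] long ang 90.8 jawyaw 0.8
px [320.1 199.6] area 363.5 rect [0.6182 0.0084] cent [0.6179 0.0095] size [0.037 0.067] long ang 94.9 jawyaw 4.9
px [292.1 179.6] area 400.0 rect [0.6663 0.0771] cent [0.6669 0.0776] size [0.04  0.069] long ang 93.5 jawyaw 3.5
px [343.5 173. ] area 327.5 rect [ 0.684  -0.0471] cent [ 0.6831 -0.0475] size [0.034 0.061] long ang 90.7 jawyaw 0.7

px [294. 224.] area 227.0 rect [0.5581 0.0703] cent [0.5588 0.0638] size [0.034 0.063] long ang 90.8 jawyaw 0.8
px [320.5 199.5] area 349.5 rect [0.6184 0.0076] cent [0.6179 0.0092] size [0.037 0.065] long ang 90.7 jawyaw 0.7
px [292.1 179.6] area 395.0 rect [0.6662 0.0771] cent [0.6667 0.0776] size [0.04  0.069] long ang 93.6 jawyaw 3.6
px [343.5 173.5] area 319.5 rect [ 0.6828 -0.0472] cent [ 0.6827 -0.0473] size [0.032 0.061] long ang 90.7 jawyaw 0.7
```

```bash
python3 -m jog '{"offset":[[0.4,-0.01,0],[0.4,-0.01,0],[0.4,-0.01,-0.2],[0.4,-0.01,-0.3],[0.4,-0.01,-0.3],[0.4,-0.01,-0.3],[0.4,-0.01,-0.4],[0.4,-0.01,-0.4],[0.4,-0.01,-0.4],[0.4,-0.01,-0.4],[0.3,0,-0.4],[0,0,0]],"angular":[[0,0,1],[0,0,1],[0,0,1],[0,0,1],[0,0,1],[0,0,1],[0,0,1],[0,0,1],[0,0,1],[0,0,1],[0,0,0.2],[0,0,0]],"jaw":[70,70,70,70,70,70,70,70,70,70,70,70]}'
python3 -c "
from h import *
st()
a=snap('scene','s5.png');cv2.imwrite('pics/s5z.png',cv2.resize(a[180:370,260:520],None,fx=3,fy=3,interpolation=2))"
```

```text
time: 8.45
tool_pos: [0.6665, 0.0795, 0.1426]
tool_rot: [-0.506, 0.508, -0.494, 0.491]
contact_force: [0.0, 0.1, -1.0]
gripper_width: 0.819
t 8.45 pos [0.6665 0.0795 0.1426] yaw 1.64 ty [-0.005  0.    -1.   ] F [ 0.   0.1 -1. ] w 69.9 j [ 0.01  0.23  1.57  0.    1.35 -0.02]
```

View pics/s5z.png

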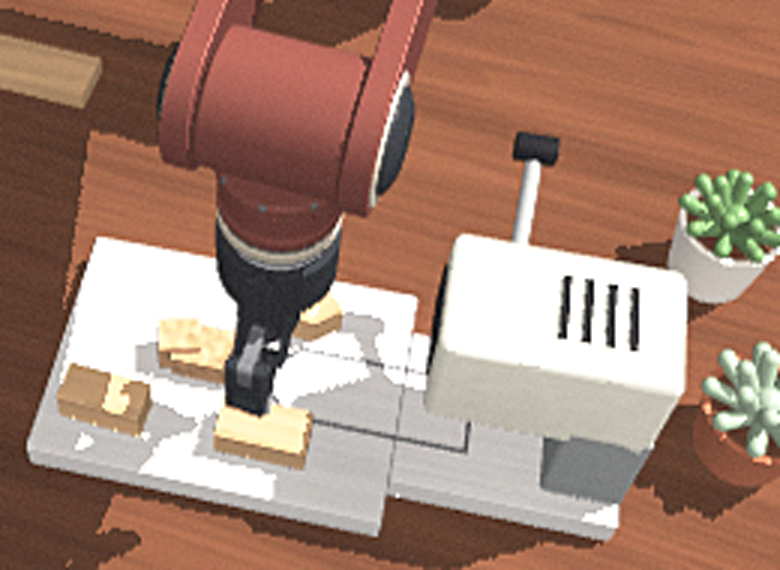

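The gripper is above block A, near (262,430) of the crop. I'll descend and grip.

```bash
python3 -m jog '{"offset":[[0,-0.05,-0.3],[0,0,-0.3],[0,0,-0.3],[0,0,-0.3],[0,0,-0.3],[0,0,-0.3],[0,0,-0.3],[0,0,0],[0,0,0],[0,0,0],[0,0,0],[0,0,0]],"angular":[[0,0,0],[0,0,0],[0,0,0],[0,0,0],[0,0,0],[0,0,0],[0,0,0],[0,0,0],[0,0,0],[0,0,0],[0,0,0],[0,0,0]],"jaw":[70,70,70,70,70,70,70,20,20,20,20,20]}'
python3 -m jog '{"offset":[[0,0,0],[0,0,0.2],[0,0,0.4],[0,0,0.5],[0,0,0.5],[0,0,0.5]],"angular":[[0,0,0],[0,0,0],[0,0,0],[0,0,0],[0,0,0],[0,0,0]],"jaw":[20,20,20,20,20,20]}'
python3 -c "
from h import *
st()"
```

```text
time: 9.7
tool_pos: [0.6675, 0.0764, 0.0418]
tool_rot: [0.508, -0.507, 0.492, -0.493]
contact_force: [-0.6, -0.7, -1.4]
gripper_width: 0.408
time: 10.3
tool_pos: [0.667, 0.0764, 0.1478]
tool_rot: [0.507, -0.507, 0.492, -0.493]
contact_force: [0.8, -0.1, -0.4]
gripper_width: 0.407
t 10.3 pos [0.667  0.0764 0.1478] yaw 1.68 ty [ 0.001 -0.    -1.   ] F [ 0.8 -0.1 -0.4] w 34.8 j [ 0.    0.22  1.57 -0.    1.35 -0.03]
```

Held at 34.8 mm. Now to the tub.

```bash
python3 -m jog '{"offset":[[-0.03,-0.4,0.1],[-0.03,-0.7,0.1],[-0.03,-0.8,0],[-0.03,-0.8,0],[-0.03,-0.8,0],[-0.03,-0.8,0],[-0.03,-0.8,0],[-0.03,-0.8,0],[-0.03,-0.8,0],[-0.04,-0.7,0],[0,0,0],[0,0,0]],"angular":[[0,0,-0.1],[0,0,-0.1],[0,0,-0.1],[0,0,-0.1],[0,0,-0.1],[0,0,-0.1],[0,0,-0.1],[0,0,-0.1],[0,0,-0.1],[0,0,-0.1],[0,0,-0.1],[0,0,-0.1]],"jaw":[20,20,20,20,20,20,20,20,20,20,20,20]}'
python3 -c "
from h import *
st()
snap('scene','s6.png')"
```

```text
time: 11.5
tool_pos: [0.6513, -0.2943, 0.1565]
tool_rot: [-0.475, 0.475, -0.524, 0.524]
contact_force: [-0.5, 1.2, -0.6]
gripper_width: 0.402
t 11.5 pos [ 0.6513 -0.2943  0.1565] yaw -5.64 ty [ 0.  0. -1.] F [-0.5  1.2 -0.6] w 34.4 j [-0.53  0.31  1.45  0.    1.38 -0.43]
```

View pics/s6.png

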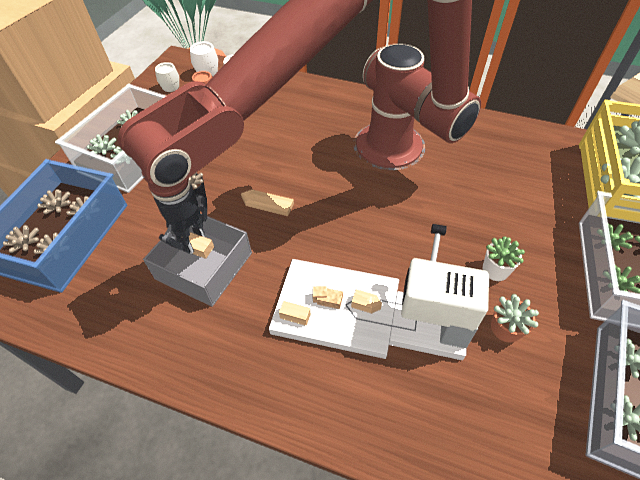

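The block hangs over the tub. The V block has been knocked and now lies at about (366,300), on the outline, so I'll re-measure it. Lowering and releasing now.

```bash
python3 -m jog '{"offset":[[0,0,-0.4],[0,0,-0.5],[0,0,-0.5],[0,0,-0.5],[0,0,-0.3],[0,0,0],[0,0,0],[0,0,0],[0,0,0.5],[0,0,0.6],[0,0,0.6],[0,0,0.6]],"angular":[[0,0,0],[0,0,0],[0,0,0],[0,0,0],[0,0,0],[0,0,0],[0,0,0],[0,0,0],[0,0,0],[0,0,0],[0,0,0],[0,0,0]],"jaw":[20,20,20,20,20,20,46,46,46,46,46,46]}'
python3 scr.py
python3 -c "
from h import *
st()
a=snap('top','t7.png');cv2.imwrite('pics/t7z.png',cv2.resize(a[140:280,200:530],None,fx=2.4,fy=2.4,interpolation=cv2.INTER_CUBIC))
print(proj('top',knob(.9)),proj('top',knob(.95)),proj('top',knob(1.)))
m=a.max(2)<60
cv2.imwrite('pics/t7k.png',cv2.resize(a[215:275,200:260],None,fx=8,fy=8,interpolation=cv2.INTER_CUBIC))"
```

```text
time: 12.75
tool_pos: [0.6522, -0.294, 0.1646]
tool_rot: [-0.476, 0.475, -0.522, 0.525]
contact_force: [0.9, 0.7, -0.5]
gripper_width: 0.536
px [281.5 206.5] area 339.0 rect [0.6002 0.1013] cent [0.6009 0.0981] size [0.036 0.065] long ang 90.7 jawyaw 0.7
px [320.2 199.6] area 363.5 rect [0.6182 0.0084] cent [0.6179 0.0096] size [0.037 0.067] long ang 95.6 jawyaw 5.6
px [343.5 173. ] area 330.5 rect [ 0.684  -0.0471] cent [ 0.6832 -0.0477] size [0.034 0.061] long ang 90.7 jawyaw 0.7
t 12.8 pos [ 0.6549 -0.2956  0.1718] yaw -5.52 ty [ 0.012 -0.007 -1.   ] F [ 1.3 -0.7  3.7] w 45.7 j [-0.53  0.3   1.44 -0.    1.39 -0.43]
[218.6431541  255.05008716] [218.12215377 253.77275248] [217.60422769 252.39960162]
```

View pics/t7z.png

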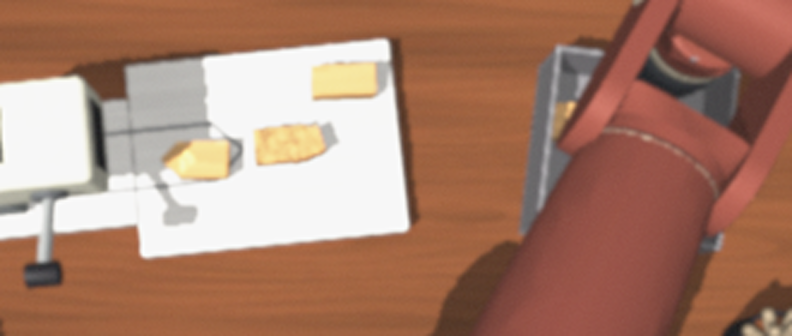

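View pics/t7k.png

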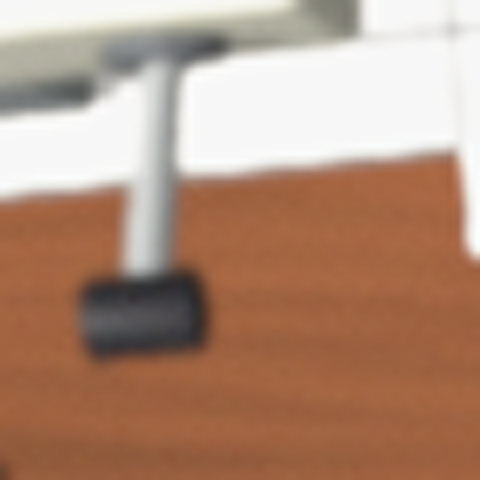

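```bash
python3 -c "
from h import *
for q in(0,.05,.9,.95,1.):print(q,proj('top',knob(q)))
for f in('t0','t7'):
  a=cv2.imread('pics/%s.png'%f)[240:275,205:240];m=a.max(2)<70;v,u=np.nonzero(m);print(u.min()+205,u.max()+205,v.min()+240,v.max()+240,u.mean()+205,v.mean()+240)"
```

```text
0 [226.97993567 260.35450574]
0.05 [226.62624267 260.91981082]
0.9 [218.6431541  255.05008716]
0.95 [218.12215377 253.77275248]
1.0 [217.60422769 252.39960162]
221 232 257 264 227.74 261.04
211 224 249 258 218.56944444444446 253.43055555555554
```

Lever reads about 0.98 from the corrected knob position, which fits the commanded travel past the stop. Next is the cork.

```bash
python3 -m jog '{"offset":[[-0.07,0.4,0],[-0.07,0.6,0],[-0.07,0.65,0],[-0.07,0.65,0],[-0.07,0.65,0],[-0.07,0.65,0],[-0.07,0.65,0],[-0.07,0.65,0],[-0.07,0.65,-0.2],[-0.07,0.55,-0.3],[-0.03,0,-0.3],[0,0,-0.3]],"angular":[[0,0,0.16],[0,0,0.16],[0,0,0.16],[0,0,0.16],[0,0,0.16],[0,0,0.16],[0,0,0.16],[0,0,0.16],[0,0,0.16],[0,0,0.16],[0,0,0],[0,0,0]],"jaw":[56,56,56,56,56,56,56,56,56,56,56,56]}'
python3 -c "
from h import *
st()
snap('scene','s8.png');a=snap('top','t8.png')"; python3 scr.py pics/t8.png
```

```text
time: 14.05
tool_pos: [0.6151, 0.0116, 0.1056]
tool_rot: [0.518, -0.518, 0.481, -0.482]
contact_force: [-0.0, -0.9, -0.2]
gripper_width: 0.657
t 14.05 pos [0.6151 0.0116 0.1056] yaw 4.14 ty [ 0.001 -0.001 -1.   ] F [-0.  -0.9 -0.2] w 56.1 j [-0.1   0.14  1.74 -0.    1.26 -0.17]
```

View pics/s8.png

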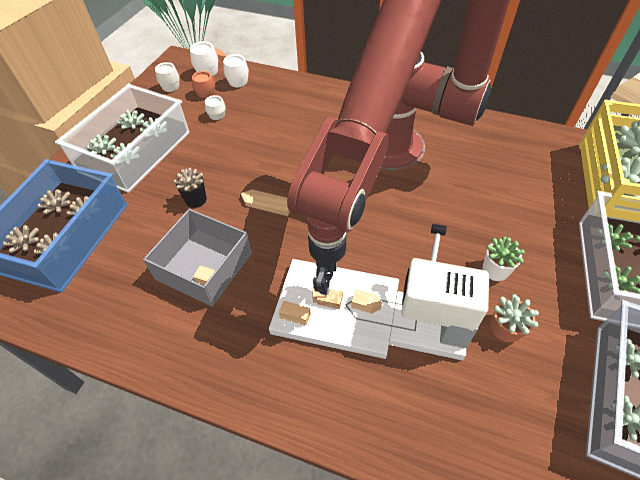

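```bash
python3 -m jog '{"offset":[[0.08,-0.04,-0.2],[0,0,-0.3],[0,0,-0.3],[0,0,-0.3],[0,0,-0.24],[0,0,0],[0,0,0],[0,0,0],[0,0,0],[0,0,0],[0,0,0.2],[0,0,0.5]],"angular":[[0,0,0],[0,0,0],[0,0,0],[0,0,0],[0,0,0],[0,0,0],[0,0,0],[0,0,0],[0,0,0],[0,0,0],[0,0,0],[0,0,0]],"jaw":[56,56,56,56,56,20,20,20,20,20,20,20]}'
python3 -m jog '{"offset":[[0,0,0.6],[0,0,0.8],[0.03,-0.4,0.3],[0.05,-0.8,0],[0.05,-0.8,0],[0.05,-0.8,0],[0.05,-0.8,0],[0.05,-0.8,0],[0.05,-0.8,0],[0.05,-0.8,0],[0.05,-0.8,0],[0.05,-0.8,0]],"angular":[[0,0,0],[0,0,-0.2],[0,0,-0.2],[0,0,-0.2],[0,0,-0.2],[0,0,-0.2],[0,0,-0.2],[0,0,-0.2],[0,0,-0.2],[0,0,-0.2],[0,0,0],[0,0,0]],"jaw":[20,20,20,20,20,20,20,20,20,20,20,20]}'
python3 -c "
from h import *
st()
snap('scene','s9.png')"
```

```text
time: 15.35
tool_pos: [0.6169, 0.0095, 0.0723]
tool_rot: [-0.516, 0.519, -0.483, 0.48]
contact_force: [-0.5, 0.4, -0.4]
gripper_width: 0.419
time: 16.55
tool_pos: [0.6431, -0.3724, 0.1602]
tool_rot: [-0.47, 0.47, -0.528, 0.529]
contact_force: [1.0, 0.0, -0.2]
gripper_width: 0.419
t 16.55 pos [ 0.6431 -0.3724  0.1602] yaw -6.72 ty [ 0.001 -0.001 -1.   ] F [ 1.   0.  -0.2] w 35.8 j [-0.62  0.37  1.37  0.    1.4  -0.51]
```

View pics/s9.png

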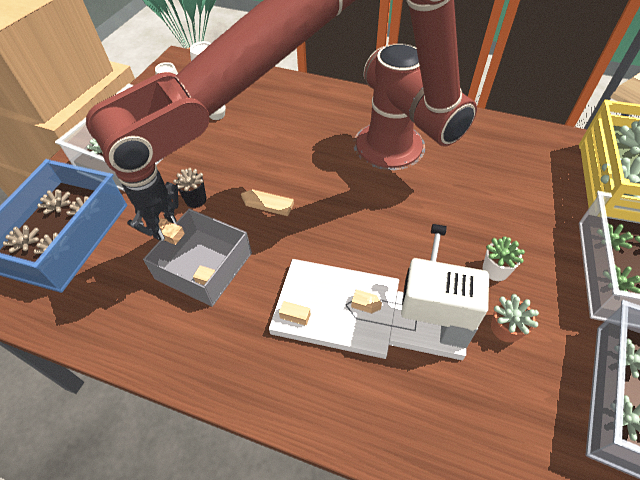

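The cork hangs above the tub's far corner at (172,233). I'll shift it slightly inward and lower it.

```bash
python3 -m jog '{"offset":[[-0.08,0.1,-0.4],[0,0,-0.5],[0,0,-0.5],[0,0,-0.5],[0,0,-0.4],[0,0,0],[0,0,0],[0,0,0],[0,0,0.5],[0,0,0.6],[0,0,0.7],[0,0,0.7]],"angular":[[0,0,0],[0,0,0],[0,0,0],[0,0,0],[0,0,0],[0,0,0],[0,0,0],[0,0,0],[0,0,0],[0,0,0],[0,0,0],[0,0,0]],"jaw":[20,20,20,20,20,20,48,48,48,48,48,48]}'
python3 -c "
from h import *
st()
snap('scene','s10.png')"; python3 scr.py
```

```text
time: 17.8
tool_pos: [0.6396, -0.366, 0.1726]
tool_rot: [-0.47, 0.47, -0.527, 0.529]
contact_force: [1.2, 0.2, -0.2]
gripper_width: 0.561
t 17.8 pos [ 0.6396 -0.366   0.1726] yaw -6.72 ty [ 0.002 -0.002 -1.   ] F [ 1.2  0.2 -0.2] w 47.9 j [-0.62  0.34  1.38  0.    1.42 -0.5 ]
px [281.5 206.5] area 343.0 rect [0.6002 0.1013] cent [0.6011 0.0979] size [0.036 0.065] long ang 90.7 jawyaw 0.7
px [343. 173.] area 335.5 rect [ 0.684  -0.0459] cent [ 0.6832 -0.0472] size [0.034 0.063] long ang 90.7 jawyaw 0.7
```

View pics/s10.png

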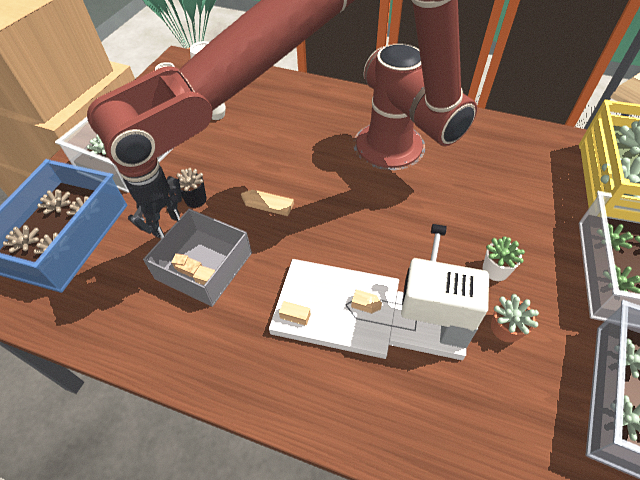

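The cork is in the tub, next to block A. Now block B at (0.684, -0.046).

```bash
python3 -m jog '{"offset":[[0.09,0.4,0],[0.09,0.65,0],[0.09,0.7,0],[0.09,0.7,0],[0.09,0.7,0],[0.09,0.7,0],[0.09,0.7,0],[0.09,0.7,0],[0.09,0.65,-0.2],[0.08,0.5,-0.4],[0,0,-0.4],[0,0,-0.4]],"angular":[[0,0,0.14],[0,0,0.14],[0,0,0.14],[0,0,0.14],[0,0,0.14],[0,0,0.14],[0,0,0.14],[0,0,0.14],[0,0,0.14],[0,0,0.14],[0,0,0],[0,0,0]],"jaw":[60,60,60,60,60,60,60,60,60,60,60,60]}'
python3 -c "
from h import *
st()
snap('scene','s11.png')"
```

```text
time: 19.1
tool_pos: [0.683, -0.0432, 0.0977]
tool_rot: [-0.508, 0.508, -0.492, 0.492]
contact_force: [-0.0, -0.5, 0.4]
gripper_width: 0.698
t 19.1 pos [ 0.683  -0.0432  0.0977] yaw 1.85 ty [-0.001  0.    -1.   ] F [-0.  -0.5  0.4] w 59.6 j [-0.17  0.3   1.57  0.    1.28 -0.2 ]
```

View pics/s11.png

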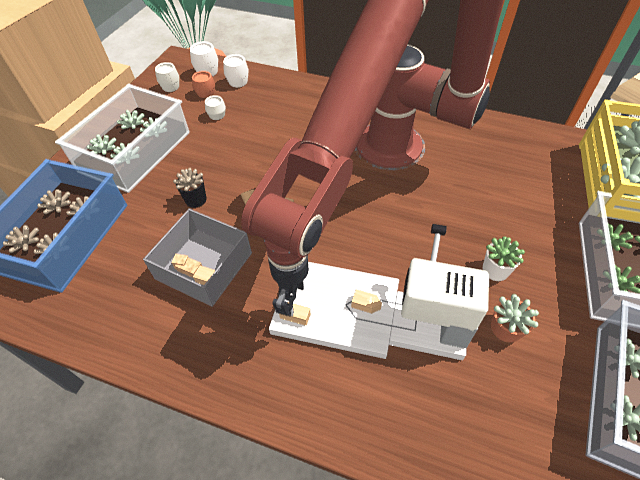

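```bash
python3 -m jog '{"offset":[[0.02,-0.04,-0.2],[0,0,-0.3],[0,0,-0.3],[0,0,-0.3],[0,0,-0.04],[0,0,0],[0,0,0],[0,0,0],[0,0,0],[0,0,0],[0,0,0.2],[0,0,0.5]],"angular":[[0,0,0],[0,0,0],[0,0,0],[0,0,0],[0,0,0],[0,0,0],[0,0,0],[0,0,0],[0,0,0],[0,0,0],[0,0,0],[0,0,0]],"jaw":[60,60,60,60,60,20,20,20,20,20,20,20]}'
python3 -m jog '{"offset":[[0,0,0.6],[0,0,0.8],[-0.15,-0.4,0.4],[-0.2,-0.7,0],[-0.25,-0.8,0],[-0.25,-0.8,0],[-0.25,-0.8,0],[-0.25,-0.8,0],[-0.25,-0.8,0],[-0.25,-0.8,0],[-0.25,-0.5,0],[0,0,0]],"angular":[[0,0,0],[0,0,-0.2],[0,0,-0.2],[0,0,-0.2],[0,0,-0.2],[0,0,-0.2],[0,0,-0.2],[0,0,-0.2],[0,0,0],[0,0,0],[0,0,0],[0,0,0]],"jaw":[20,20,20,20,20,20,20,20,20,20,20,20]}'
python3 -c "
from h import *
st()
snap('scene','s12.png')"
```

```text
time: 20.35
tool_pos: [0.6821, -0.0472, 0.0745]
tool_rot: [-0.506, 0.509, -0.494, 0.491]
contact_force: [0.5, -0.7, -0.7]
gripper_width: 0.358
time: 21.55
tool_pos: [0.5777, -0.3711, 0.1676]
tool_rot: [-0.468, 0.469, -0.529, 0.53]
contact_force: [-0.5, 0.1, -0.5]
gripper_width: 0.357
t 21.55 pos [ 0.5777 -0.3711  0.1676] yaw -6.98 ty [-0.    -0.001 -1.   ] F [-0.5  0.1 -0.5] w 30.5 j [-0.68  0.24  1.52 -0.    1.39 -0.56]
```

View pics/s12.png

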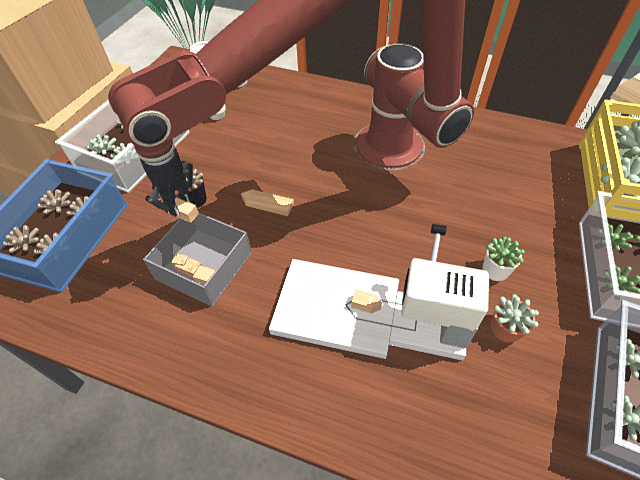

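```bash
python3 -m jog '{"offset":[[0.08,0.16,-0.4],[0,0,-0.6],[0,0,-0.6],[0,0,-0.5],[0,0,-0.4],[0,0,0],[0,0,0],[0,0,0],[0,0,0.5],[0,0,0.6],[0,0,0.7],[0,0,0.7]],"angular":[[0,0,0],[0,0,0],[0,0,0],[0,0,0],[0,0,0],[0,0,0],[0,0,0],[0,0,0],[0,0,0],[0,0,0],[0,0,0],[0,0,0]],"jaw":[20,20,20,20,20,20,44,44,44,44,44,44]}'
python3 -c "
from h import *
st()
a=snap('scene','s13.png');cv2.imwrite('pics/s13z.png',cv2.resize(a[180:360,140:440],None,fx=2.6,fy=2.6,interpolation=2))"; python3 scr.py
```

```text
time: 22.8
tool_pos: [0.5841, -0.3598, 0.1706]
tool_rot: [-0.47, 0.47, -0.527, 0.529]
contact_force: [0.8, -0.3, -0.6]
gripper_width: 0.516
t 22.8 pos [ 0.5841 -0.3598  0.1706] yaw -6.71 ty [ 0.002 -0.002 -1.   ] F [ 0.8 -0.3 -0.6] w 44.1 j [-0.66  0.23  1.52  0.    1.39 -0.54]
px [281.5 206.5] area 343.0 rect [0.6002 0.1013] cent [0.6011 0.0979] size [0.036 0.065] long ang 90.7 jawyaw 0.7
```

View pics/s13z.png

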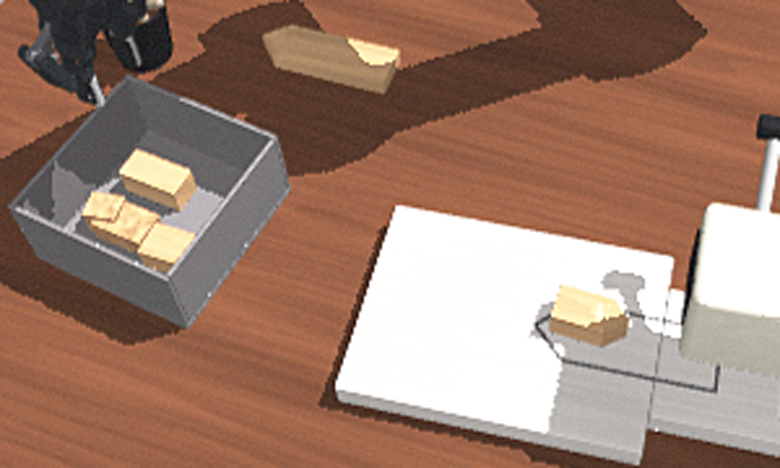

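Three pieces are in the tub. The V block is the only scrap left on the bed, at (588,315) of the crop.

```bash
python3 -m jog '{"offset":[[0.03,0.5,0],[0.03,0.8,0],[0.03,0.9,0],[0.03,0.9,0],[0.03,0.9,0],[0.03,0.9,0],[0.03,0.9,0],[0.03,0.9,0],[0.03,0.9,0],[0.03,0.8,0],[0.03,0.6,-0.5],[0,0,-0.6]],"angular":[[0,0,0.14],[0,0,0.14],[0,0,0.14],[0,0,0.14],[0,0,0.14],[0,0,0.14],[0,0,0.14],[0,0,0.14],[0,0,0.14],[0,0,0.14],[0,0,0],[0,0,0]],"jaw":[60,60,60,60,60,60,60,60,60,60,60,60]}'
python3 -c "
from h import *
st()
a=snap('scene','s14.png');cv2.imwrite('pics/s14z.png',cv2.resize(a[180:360,260:520],None,fx=3,fy=3,interpolation=2))"
```

```text
time: 24.1
tool_pos: [0.6019, 0.0942, 0.1148]
tool_rot: [0.51, -0.506, 0.49, -0.493]
contact_force: [0.9, -0.4, -0.5]
gripper_width: 0.702
t 24.1 pos [0.6019 0.0942 0.1148] yaw 1.95 ty [ 0.007  0.001 -1.   ] F [ 0.9 -0.4 -0.5] w 59.9 j [ 0.03  0.11  1.75  0.    1.27 -0.  ]
```

View pics/s14z.png

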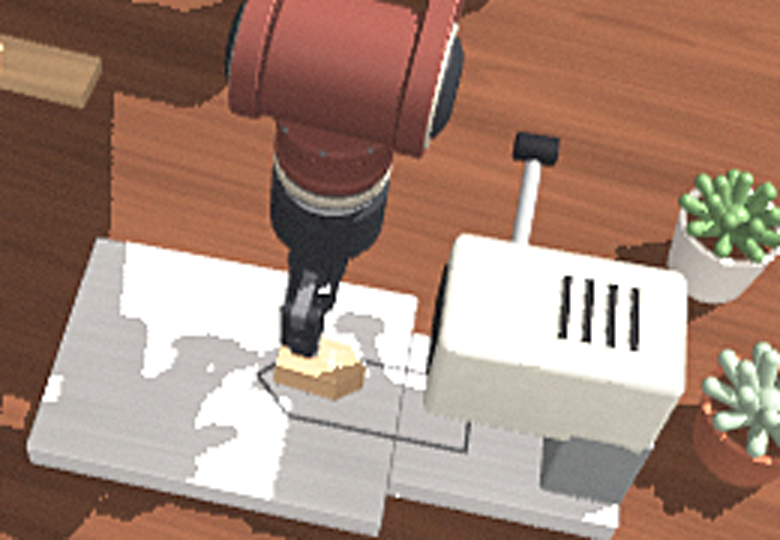

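```bash
python3 -m jog '{"offset":[[0,0,-0.3],[0,0,-0.3],[0,0,-0.3],[0,0,-0.3],[0,0,-0.3],[0,0,0],[0,0,0],[0,0,0],[0,0,0],[0,0,0],[0,0,0.2],[0,0,0.5]],"angular":[[0,0,0],[0,0,0],[0,0,0],[0,0,0],[0,0,0],[0,0,0],[0,0,0],[0,0,0],[0,0,0],[0,0,0],[0,0,0],[0,0,0]],"jaw":[60,60,60,60,60,20,20,20,20,20,20,20]}'
python3 -m jog '{"offset":[[0,0,0.6],[0,-0.2,0.8],[-0.05,-0.6,0.5],[-0.05,-0.8,0],[-0.05,-0.9,0],[-0.05,-0.9,0],[-0.05,-0.9,0],[-0.05,-0.9,0],[-0.05,-0.9,0],[-0.05,-0.9,0],[0,-0.88,0],[0,0,0]],"angular":[[0,0,0],[0,0,-0.2],[0,0,-0.2],[0,0,-0.2],[0,0,-0.2],[0,0,-0.2],[0,0,-0.2],[0,0,-0.2],[0,0,0],[0,0,0],[0,0,0],[0,0,0]],"jaw":[20,20,20,20,20,20,20,20,20,20,20,20]}'
python3 -c "
from h import *
st()
snap('scene','s15.png')"
```

```text
time: 25.35
tool_pos: [0.5979, 0.0903, 0.0703]
tool_rot: [-0.506, 0.509, -0.494, 0.491]
contact_force: [0.5, -0.9, -0.9]
gripper_width: 0.406
time: 26.55
tool_pos: [0.5794, -0.3088, 0.1683]
tool_rot: [-0.468, 0.469, -0.529, 0.531]
contact_force: [-0.6, 0.8, -0.7]
gripper_width: 0.409
t 26.55 pos [ 0.5794 -0.3088  0.1683] yaw -7.03 ty [ 0.001 -0.003 -1.   ] F [-0.6  0.8 -0.7] w 34.9 j [-0.6   0.17  1.6  -0.    1.38 -0.48]
```

View pics/s15.png

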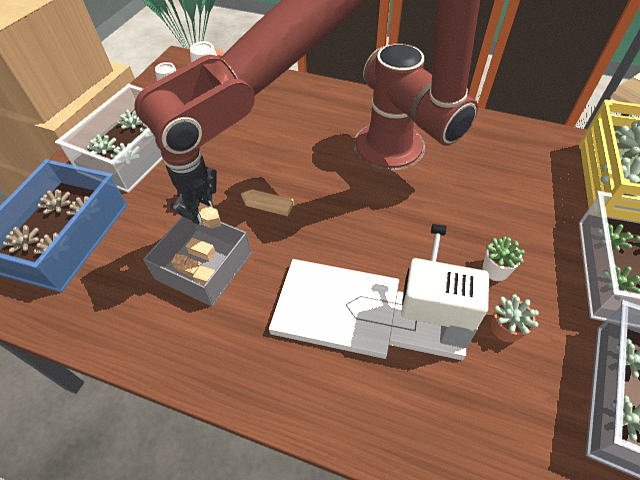

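The bed is clear. Lowering the last piece.

```bash
python3 -m jog '{"offset":[[0.1,0.16,-0.4],[0,0,-0.5],[0,0,-0.5],[0,0,-0.5],[0,0,-0.3],[0,0,0],[0,0,0],[0,0,0],[0,0,0.5],[0,0,0.6],[0,0,0.7],[0,0,0.7]],"angular":[[0,0,0],[0,0,0],[0,0,0],[0,0,0],[0,0,0],[0,0,0],[0,0,0],[0,0,0],[0,0,0],[0,0,0],[0,0,0],[0,0,0]],"jaw":[20,20,20,20,20,20,44,44,44,44,44,44]}'
python3 -m jog '{"offset":[[-0.5,0.5,0],[-0.6,0.7,0],[-0.3,0.7,0],[0,0.7,0],[0,0.7,0]],"angular":[[0,0,0],[0,0,0],[0,0,0],[0,0,0],[0,0,0]],"jaw":[70,70,70,70,70]}'
python3 -c "
from h import *
st()
a=snap('scene','s16.png');cv2.imwrite('pics/s16z.png',cv2.resize(a[180:360,140:440],None,fx=2.6,fy=2.6,interpolation=2))
a=snap('top','t16.png');cv2.imwrite('pics/t16z.png',cv2.resize(a[140:340,200:530],None,fx=2.4,fy=2.4,interpolation=2))"; python3 scr.py
```

```text
time: 27.8
tool_pos: [0.5854, -0.2959, 0.1852]
tool_rot: [-0.47, 0.47, -0.528, 0.529]
contact_force: [0.3, -0.8, -0.3]
gripper_width: 0.515
time: 28.3
tool_pos: [0.5152, -0.1298, 0.1843]
tool_rot: [-0.47, 0.469, -0.527, 0.53]
contact_force: [-0.0, 0.7, 0.5]
gripper_width: 0.817
t 28.3 pos [ 0.5152 -0.1298  0.1843] yaw -6.78 ty [ 0.004 -0.001 -1.   ] F [-0.   0.7  0.5] w 69.8 j [-0.39 -0.14  1.88  0.    1.4  -0.27]
```

View pics/s16z.png

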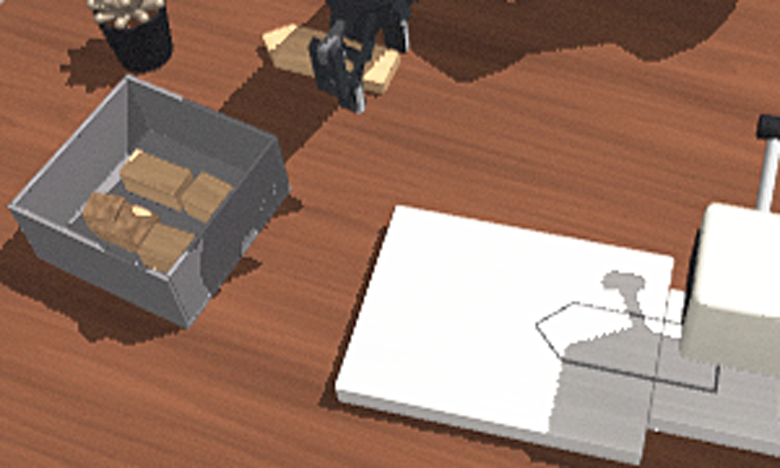

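View pics/t16z.png

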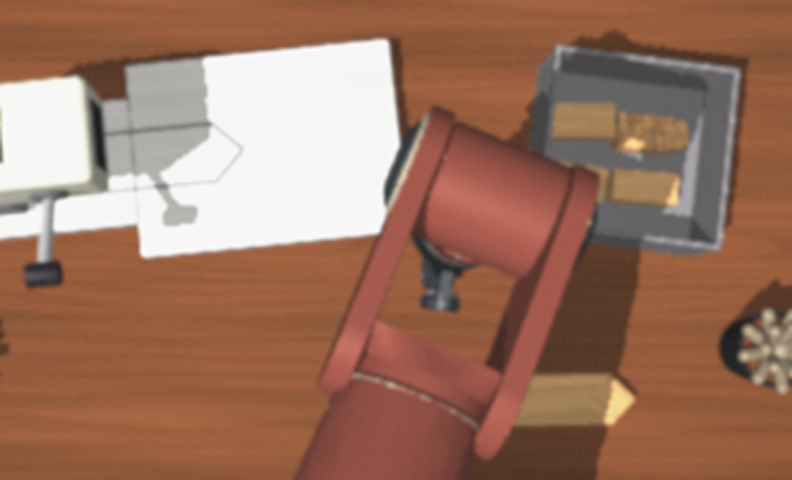

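All four scraps lie in the tub, and the bed and outline are clear. Now I'll refine the sign and outline measurements.

Run:
```python
from h import *
a=cv2.imread('pics/s1.png');cv2.imwrite('pics/sg_s.png',cv2.resize(a[170:230,225:305],None,fx=9,fy=9,interpolation=2))
a=cv2.imread('pics/t4.png');cv2.imwrite('pics/sg_t.png',cv2.resize(a[280:335,385:475],None,fx=8,fy=8,interpolation=2))
a=cv2.imread('pics/t16.png');cv2.imwrite('pics/ol_t.png',cv2.resize(a[170:240,235:315],None,fx=9,fy=9,interpolation=2))
```

```text
(no output)
```

View pics/sg_s.png

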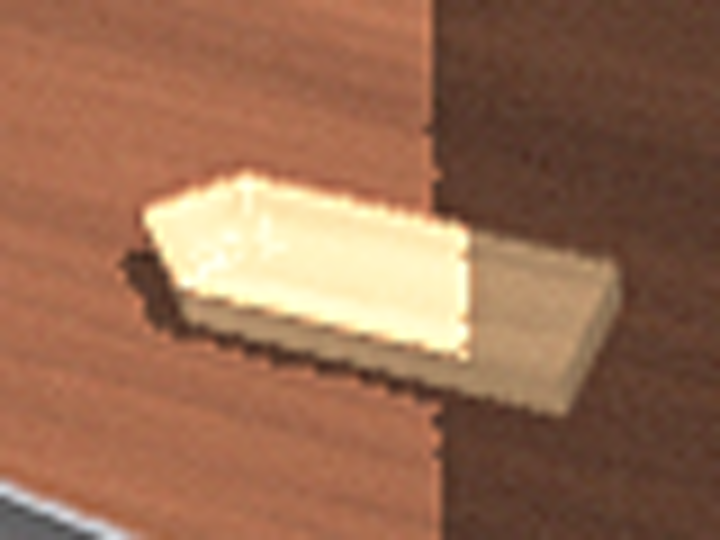

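View pics/sg_t.png

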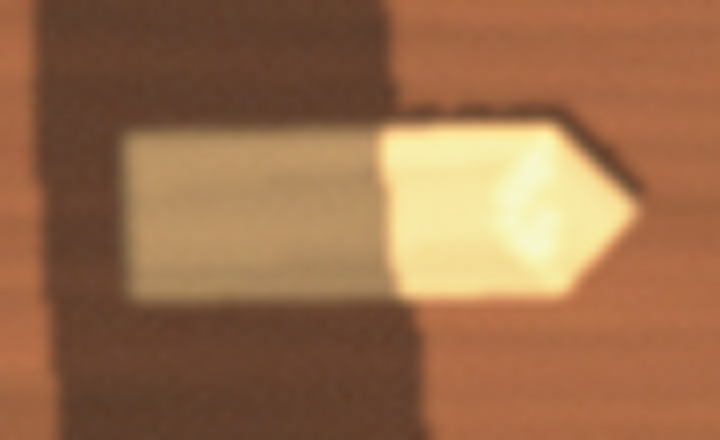

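View pics/ol_t.png

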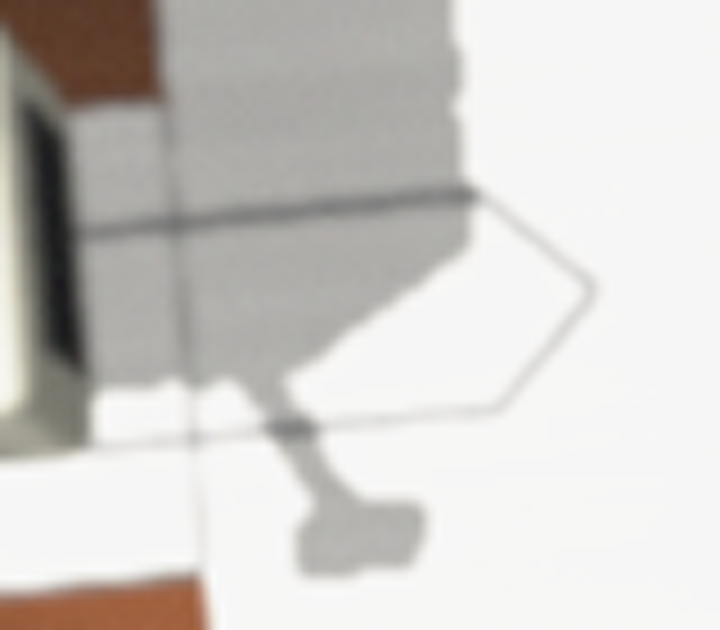

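Run:
```python
from h import *
T=lambda p:ray('top',np.array(p)/8+[385,280]-.4,.018)[:2]
S=lambda p:ray('scene',np.array(p)/9+[225,170]-.4,.018)[:2]
for n,a in(('top',[T((122,128)),T((128,300)),T((562,122)),T((568,298)),T((640,212))]),('scene',[S((572,372)),S((618,268)),S((185,290)),S((250,178)),S((145,212))])):
    print(n,np.round(a,4),'sq',np.round((a[0]+a[1])/2,4),'tip',np.round(a[4],4), 'ang',[np.degrees(np.arctan2(*(u-v)[::-1])) for u,v in((a[0],a[2]),(a[1],a[3]),((a[0]+a[1])/2,a[4]))])
O=lambda p:ray('top',np.array(p)/9+[235,170]-.4,.03)
for p in[(597,290),(477,192),(499,409),(80,235),(100,445),(185,215),(195,438)]: print(p,O(p)[:2],w2m(O(p)))
print('target',m2w(0,-.015),'grip',m2w(0,-.05))
```

```text
top [[ 0.3897 -0.1901]
 [ 0.3375 -0.1919]
 [ 0.3935 -0.3247]
 [ 0.3401 -0.326 ]
 [ 0.3665 -0.3483]] sq [ 0.3636 -0.191 ] tip [ 0.3665 -0.3483] ang [np.float64(91.62464968449572), np.float64(91.12928944983125), np.float64(91.06198893846053)]
scene [[ 0.3845 -0.1914]
 [ 0.3395 -0.1945]
 [ 0.3936 -0.3207]
 [ 0.3428 -0.3224]
 [ 0.3675 -0.3478]] sq [ 0.362 -0.193] tip [ 0.3675 -0.3478] ang [np.float64(94.04510182053987), np.float64(91.47947256426478), np.float64(92.06557953302689)]
(597, 290) [0.61709105 0.05640961] [-0.00054656 -0.11299278]
(477, 192) [0.64395525 0.09000328] [ 0.03004036 -0.08274943]
(499, 409) [0.58374822 0.08270835] [-0.0306065  -0.08299665]
(80, 235) [0.63056196 0.19926245] [0.02943778 0.02732593]
(100, 445) [0.57234141 0.19208786] [-0.02922208  0.02696734]
(185, 215) [0.63651033 0.17042929] [ 0.03199436 -0.00200321]
(195, 438) [0.57462322 0.16603071] [-0.02998453  0.00082158]
target [0.60624355 0.15380168 0.        ] grip [0.61031183 0.11903892 0.        ]
```

The outline's measured axis and tip match the machine pose I fitted. The sign's grip point is (0.3656, -0.292) with yaw 1.5°. Moving above it.

```bash
python3 -m jog '{"offset":[[-0.38,-0.4,-0.1],[-0.38,-0.4,-0.2],[-0.38,-0.4,-0.2],[-0.38,-0.4,-0.3],[-0.38,-0.4,-0.3],[-0.38,-0.4,-0.3],[-0.38,-0.4,-0.3],[-0.34,-0.44,-0.3],[0,0,0],[0,0,0]],"angular":[[0,0,0.17],[0,0,0.17],[0,0,0.17],[0,0,0.17],[0,0,0.17],[0,0,0.17],[0,0,0.17],[0,0,0.17],[0,0,0],[0,0,0]],"jaw":[70,70,70,70,70,70,70,70,70,70]}'
python3 -c "
from h import *
st()
a=snap('scene','s17.png');cv2.imwrite('pics/s17z.png',cv2.resize(a[130:280,160:360],None,fx=4,fy=4,interpolation=2))"
```

```text
time: 29.45
tool_pos: [0.3649, -0.2939, 0.0827]
tool_rot: [0.506, -0.506, 0.494, -0.495]
contact_force: [0.3, -0.3, -0.6]
gripper_width: 0.82
t 29.45 pos [ 0.3649 -0.2939  0.0827] yaw 1.29 ty [ 0.001 -0.001 -1.   ] F [ 0.3 -0.3 -0.6] w 70.0 j [-0.84 -0.19  2.1   0.    1.23 -0.86]
```

View pics/s17z.png

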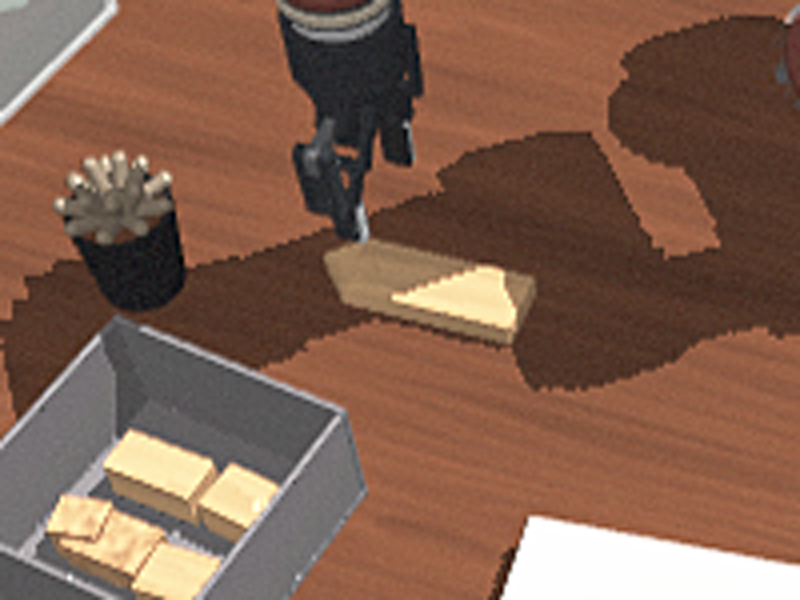

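The gripper is above the sign, near (420,290) of the crop, and the tub's four pieces are visible. Descending.

```bash
python3 -m jog '{"offset":[[0.01,0.03,-0.3],[0,0,-0.3],[0,0,-0.3],[0,0,-0.3],[0,0,-0.2],[0,0,-0.14],[0,0,0],[0,0,0],[0,0,0]],"angular":[[0,0,0],[0,0,0],[0,0,0],[0,0,0],[0,0,0],[0,0,0],[0,0,0],[0,0,0],[0,0,0]],"jaw":[70,70,70,70,70,70,70,65,65]}'
python3 -m jog '{"offset":[[0,0,0],[0,0,0],[0,0,0],[0,0,0],[0,0,0],[0,0,0]],"angular":[[0,0,0],[0,0,0],[0,0,0],[0,0,0],[0,0,0],[0,0,0]],"jaw":[35,35,35,35,35,35]}'
python3 -c "
from h import *
st()"
```

```text
time: 30.4
tool_pos: [0.366, -0.2917, 0.0059]
tool_rot: [-0.506, 0.506, -0.493, 0.494]
contact_force: [-1.0, 0.6, -0.2]
gripper_width: 0.76
time: 31.0
tool_pos: [0.3662, -0.2919, 0.0061]
tool_rot: [-0.506, 0.506, -0.493, 0.494]
contact_force: [-0.0, 0.5, 6.1]
gripper_width: 0.565
t 31.0 pos [ 0.3662 -0.2919  0.0061] yaw 1.44 ty [ 0.001 -0.001 -1.   ] F [-0.   0.5  6.1] w 48.2 j [-0.83 -0.06  2.14  0.    1.07 -0.86]
```

```bash
python3 -m jog '{"offset":[[0,0,0.1],[0,0,0.3],[0,0,0.5],[0,0,0.6],[0,0,0.6],[0,0,0.6],[0,0,0.4],[0,0,0],[0,0,0]],"angular":[[0,0,0],[0,0,0],[0,0,0],[0,0,0],[0,0,0],[0,0,0],[0,0,0],[0,0,0],[0,0,0]],"jaw":[35,35,35,35,35,35,35,35,35]}'
python3 -c "
from h import *
st()
a=snap('scene','s18.png');cv2.imwrite('pics/s18z.png',cv2.resize(a[130:280,160:360],None,fx=4,fy=4,interpolation=2))"
```

```text
time: 31.9
tool_pos: [0.3652, -0.2908, 0.1593]
tool_rot: [0.506, -0.506, 0.494, -0.493]
contact_force: [-0.6, 0.2, -1.1]
gripper_width: 0.564
t 31.9 pos [ 0.3652 -0.2908  0.1593] yaw 1.44 ty [-0.  0. -1.] F [-0.6  0.2 -1.1] w 48.2 j [-0.83 -0.29  2.04 -0.    1.38 -0.86]
```

View pics/s18z.png

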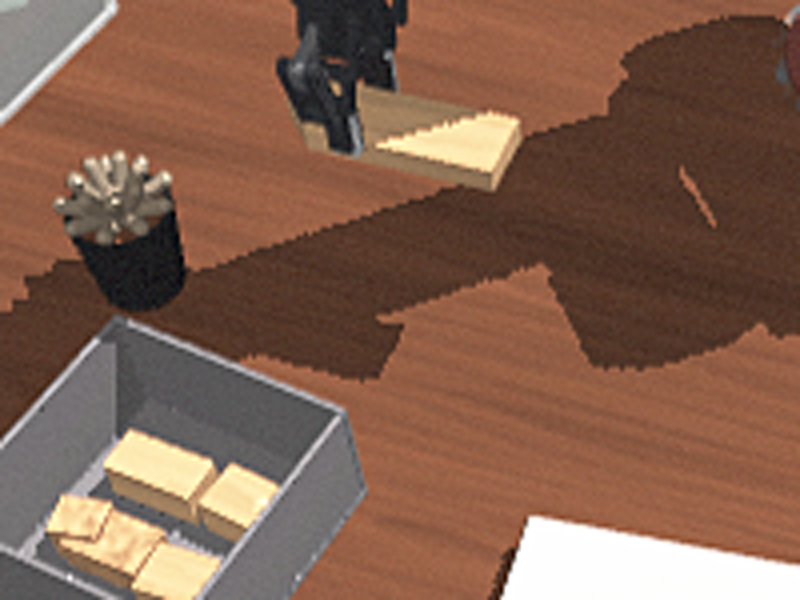

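The sign is held level. Moving it to a spot short of the head.

```bash
python3 -m jog '{"offset":[[0.3,0.3,0],[0.5,0.5,0],[0.5,0.6,0],[0.5,0.65,0],[0.5,0.65,0],[0.5,0.65,0],[0.5,0.65,0],[0.5,0.65,0],[0.5,0.65,0],[0.5,0.6,0],[0.34,0.32,0],[0,0,0]],"angular":[[0,0,0.08],[0,0,0.08],[0,0,0.08],[0,0,0.08],[0,0,0.08],[0,0,0.08],[0,0,0.08],[0,0,0.08],[0,0,0.08],[0,0,0.08],[0,0,0.08],[0,0,0]],"jaw":[35,35,35,35,35,35,35,35,35,35,35,35]}'
python3 -c "
from h import *
st()
print(m2w(0,-.15))
a=snap('scene','s19.png');cv2.imwrite('pics/s19z.png',cv2.resize(a[180:370,260:520],None,fx=3,fy=3,interpolation=2))"
```

```text
time: 33.15
tool_pos: [0.6225, 0.0221, 0.157]
tool_rot: [-0.529, 0.53, -0.47, 0.468]
contact_force: [-0.6, 0.4, -1.0]
gripper_width: 0.567
t 33.15 pos [0.6225 0.0221 0.157 ] yaw 6.9 ty [-0.004  0.001 -1.   ] F [-0.6  0.4 -1. ] w 48.4 j [-0.08  0.11  1.68  0.    1.36 -0.2 ]
[0.6219355  0.01971677 0.        ]
```

View pics/s19z.png

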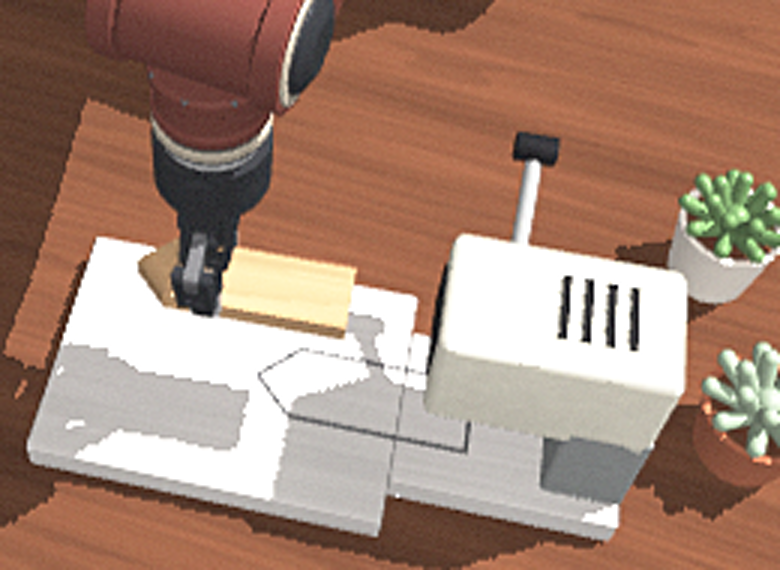

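```bash
python3 -m jog '{"offset":[[0,-0.04,-0.3],[0,0,-0.4],[0,0,-0.4],[0,0,-0.4],[0,0,-0.4],[0,0,-0.28],[0,0,0],[0,0,0],[0,0,0]],"angular":[[0,0,0],[0,0,0],[0,0,0],[0,0,0],[0,0,0],[0,0,0],[0,0,0],[0,0,0],[0,0,0]],"jaw":[35,35,35,35,35,35,35,35,35]}'
python3 -c "
from h import *
st()
a=snap('scene','s20.png');cv2.imwrite('pics/s20z.png',cv2.resize(a[180:370,260:520],None,fx=3,fy=3,interpolation=2))
a=snap('top','t20.png');cv2.imwrite('pics/t20z.png',cv2.resize(a[150:260,220:400],None,fx=4.4,fy=4.4,interpolation=2))"
```

```text
time: 34.1
tool_pos: [0.6233, 0.0175, 0.0523]
tool_rot: [0.529, -0.528, 0.469, -0.471]
contact_force: [-0.4, -0.1, -0.4]
gripper_width: 0.562
t 34.1 pos [0.6233 0.0175 0.0523] yaw 6.7 ty [ 0.002 -0.    -1.   ] F [-0.4 -0.1 -0.4] w 48.0 j [-0.09  0.22  1.75 -0.    1.17 -0.21]
```

View pics/s20z.png

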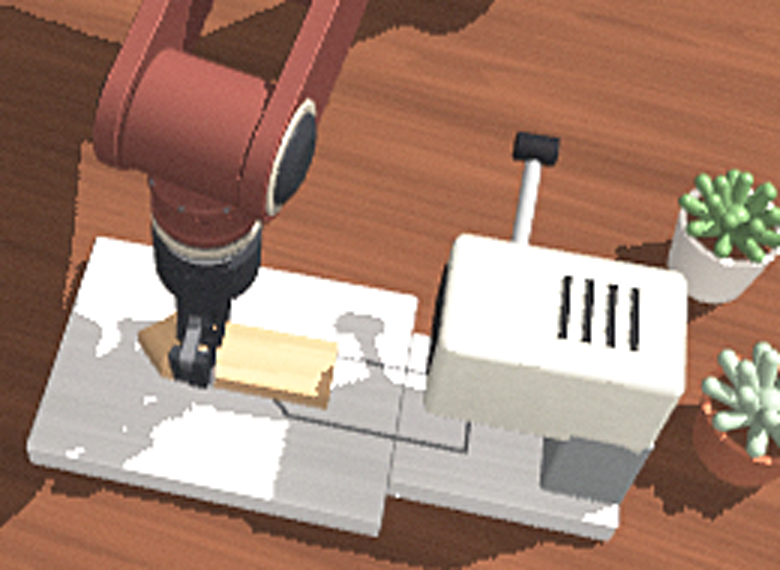

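View pics/t20z.png

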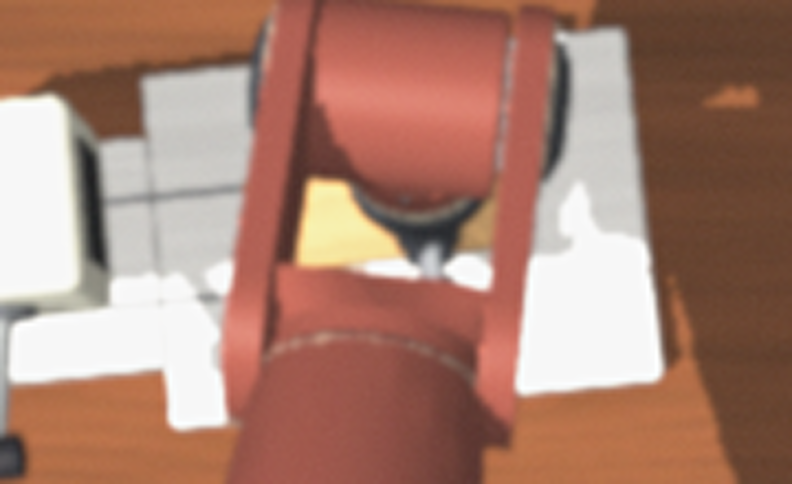

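Run:
```python
from h import *
K,R,t=cam('scene');o=-R.T@t
for uv in[(277/3+260,150/3+180),(270/3+260,205/3+180),(300/3+260,100/3+180)]:
    d=R.T@np.linalg.inv(K)@np.array([*uv,1.])
    for X in(.58,.61,.64):
        p=o+d*(X-o[0])/d[0]; print(np.round(p,3),w2m(p))
```

```text
[0.58  0.051 0.27 ] [-0.03796409 -0.1136195 ]
[0.61 0.06 0.31] [-0.00721666 -0.10898236]
[0.64  0.068 0.35 ] [ 0.02353076 -0.10434522]
[0.58  0.049 0.206] [-0.03829034 -0.11640726]
[0.61  0.057 0.25 ] [-0.00752428 -0.11161087]
[0.64  0.065 0.293] [ 0.02324179 -0.10681448]
[0.58  0.065 0.327] [-0.03644356 -0.10062684]
[0.61  0.072 0.363] [-0.00578299 -0.09673192]
[0.64  0.079 0.4  ] [ 0.02487757 -0.09283699]
```

The housing's lower edge stays above the head top and about 45 mm from the tool axis, so sliding in is clear. I'll go in two stages.

```bash
python3 -m jog '{"offset":[[0,0,-0.08],[-0.026,0.2,0],[-0.026,0.2,0],[-0.026,0.2,0],[-0.026,0.2,0],[-0.026,0.2,0],[0,0,0],[0,0,0]],"angular":[[0,0,0],[0,0,0],[0,0,0],[0,0,0],[0,0,0],[0,0,0],[0,0,0],[0,0,0]],"jaw":[35,35,35,35,35,35,35,35]}'
python3 -c "
from h import *
st();print(w2m(manip.state()['tool_pos']))
a=snap('scene','s21.png');cv2.imwrite('pics/s21z.png',cv2.resize(a[180:370,260:520],None,fx=3,fy=3,interpolation=2))"
```

```text
time: 35.0
tool_pos: [0.6159, 0.0682, 0.047]
tool_rot: [-0.529, 0.529, -0.47, 0.47]
contact_force: [-0.3, -0.2, -0.2]
gripper_width: 0.568
t 35.0 pos [0.6159 0.0682 0.047 ] yaw 6.77 ty [ 0. -0. -1.] F [-0.3 -0.2 -0.2] w 48.5 j [-0.01  0.22  1.76 -0.    1.17 -0.13]
[-0.00030863 -0.10113689]
```

View pics/s21z.png

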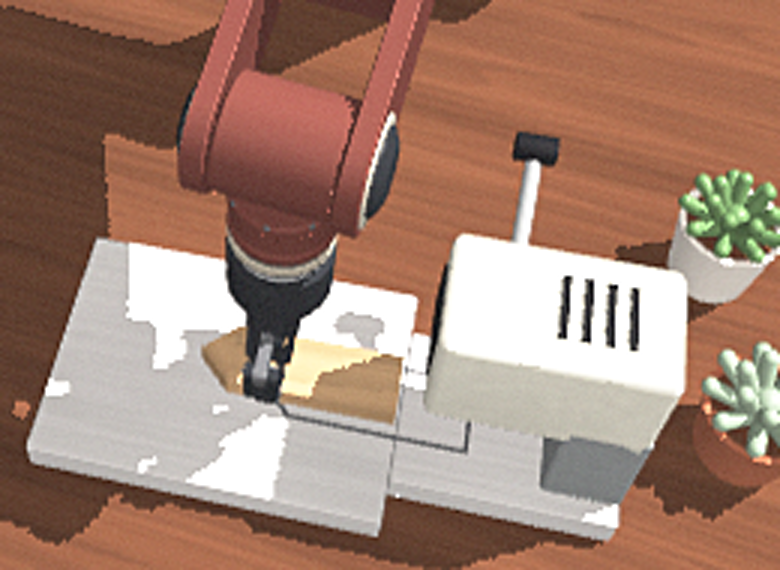

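```bash
python3 -m jog '{"offset":[[-0.023,0.2,0],[-0.023,0.2,0],[-0.023,0.2,0],[-0.023,0.2,0],[-0.023,0.2,0],[0,0,0],[0,0,0],[0,0,0]],"angular":[[0,0,0],[0,0,0],[0,0,0],[0,0,0],[0,0,0],[0,0,0],[0,0,0],[0,0,0]],"jaw":[35,35,35,35,35,35,35,35]}'
python3 -c "
from h import *
st();print(w2m(manip.state()['tool_pos']))
a=snap('scene','s22.png');cv2.imwrite('pics/s22z.png',cv2.resize(a[180:370,260:520],None,fx=3,fy=3,interpolation=2))"
```

```text
time: 35.85
tool_pos: [0.6103, 0.1177, 0.047]
tool_rot: [-0.528, 0.528, -0.47, 0.47]
contact_force: [0.5, 0.2, -0.6]
gripper_width: 0.563
t 35.85 pos [0.6103 0.1177 0.047 ] yaw 6.72 ty [ 0. -0. -1.] F [ 0.5  0.2 -0.6] w 48.1 j [ 0.07  0.22  1.75 -0.    1.17 -0.05]
[-0.00019545 -0.05136764]
```

View pics/s22z.png

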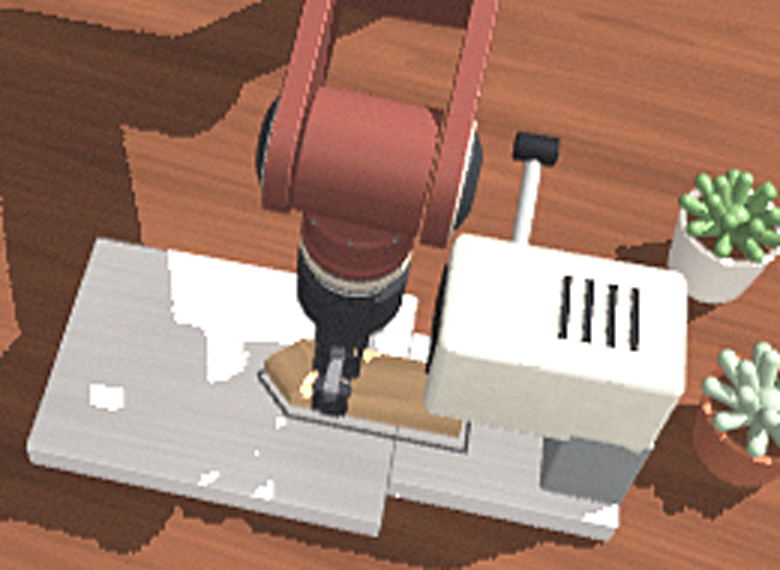

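The sign sits over the outline, floating about 11 mm up. Lowering.

```bash
python3 -m jog '{"offset":[[0,0.02,-0.06],[0,0,-0.06],[0,0,-0.06],[0,0,-0.03],[0,0,0],[0,0,0]],"angular":[[0,0,0],[0,0,0],[0,0,0],[0,0,0],[0,0,0],[0,0,0]],"jaw":[35,35,35,35,35,35]}'
python3 -c "
from h import *
st();print(w2m(manip.state()['tool_pos']))
a=snap('scene','s23.png');cv2.imwrite('pics/s23z.png',cv2.resize(a[260:350,330:430],None,fx=7,fy=6.6,interpolation=2))"
```

```text
time: 36.5
tool_pos: [0.6103, 0.1188, 0.0364]
tool_rot: [0.528, -0.528, 0.47, -0.47]
contact_force: [1.0, -0.8, 0.1]
gripper_width: 0.566
t 36.5 pos [0.6103 0.1188 0.0364] yaw 6.72 ty [ 0.  0. -1.] F [ 1.  -0.8  0.1] w 48.4 j [ 0.07  0.24  1.76  0.    1.15 -0.04]
[-7.67861421e-05 -5.01998648e-02]
```

View pics/s23z.png

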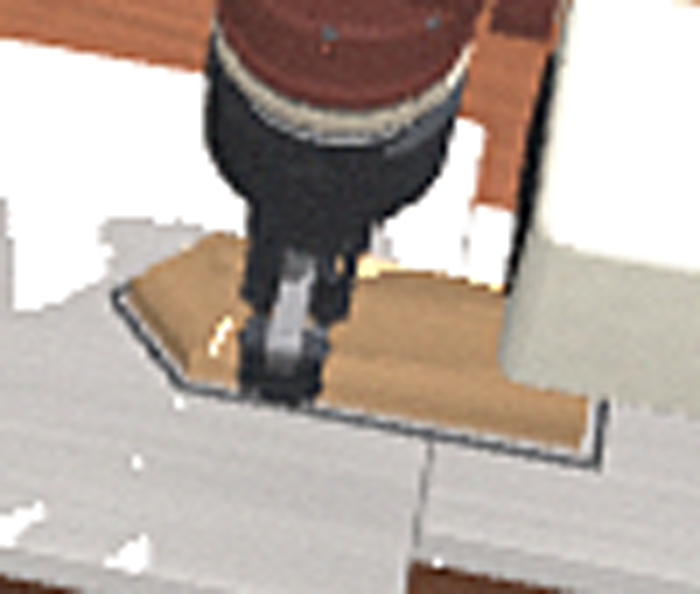

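The blank lies within the outline with an even dark margin. Releasing and backing off.

```bash
python3 -m jog '{"offset":[[0,0,-0.01],[0,0,0],[0,0,0],[0,0,0],[0,0,0],[0,0,0.1],[0,0,0.2],[0,0,0.4],[0,0,0.6],[-0.1,-0.2,0.6],[-0.1,-0.3,0.6],[-0.1,-0.3,0.4]],"angular":[[0,0,0],[0,0,0],[0,0,0],[0,0,0],[0,0,0],[0,0,0],[0,0,0],[0,0,0],[0,0,0],[0,0,0],[0,0,0],[0,0,0]],"jaw":[35,52,56,60,66,66,66,66,66,66,66,66]}'
python3 -m jog '{"offset":[[-0.7,-0.4,0.4],[-0.8,-0.4,0.4],[-0.8,-0.2,0.2],[-0.6,0,0]],"angular":[[0,0,-1],[0,0,-1],[0,0,-1],[0,0,-1]],"jaw":[70,70,70,70]}'
python3 -c "
from h import *
st()
a=snap('scene','s24.png');cv2.imwrite('pics/s24z.png',cv2.resize(a[200:370,300:500],None,fx=4,fy=3.5,interpolation=2))
a=snap('top','t24.png');cv2.imwrite('pics/t24z.png',cv2.resize(a[150:260,200:380],None,fx=4.4,fy=4.4,interpolation=2))"
```

```text
time: 37.75
tool_pos: [0.5962, 0.0786, 0.1851]
tool_rot: [0.53, -0.527, 0.468, -0.471]
contact_force: [-0.5, -0.6, 0.7]
gripper_width: 0.773
time: 38.15
tool_pos: [0.4496, 0.0278, 0.2343]
tool_rot: [-0.419, 0.416, -0.569, 0.572]
contact_force: [-0.3, 0.1, 0.9]
gripper_width: 0.818
t 38.15 pos [0.4496 0.0278 0.2343] yaw -17.62 ty [ 0.005 -0.001 -1.   ] F [-0.3  0.1  0.9] w 69.9 j [-0.1  -0.39  2.   -0.    1.53  0.2 ]
```

View pics/s24z.png

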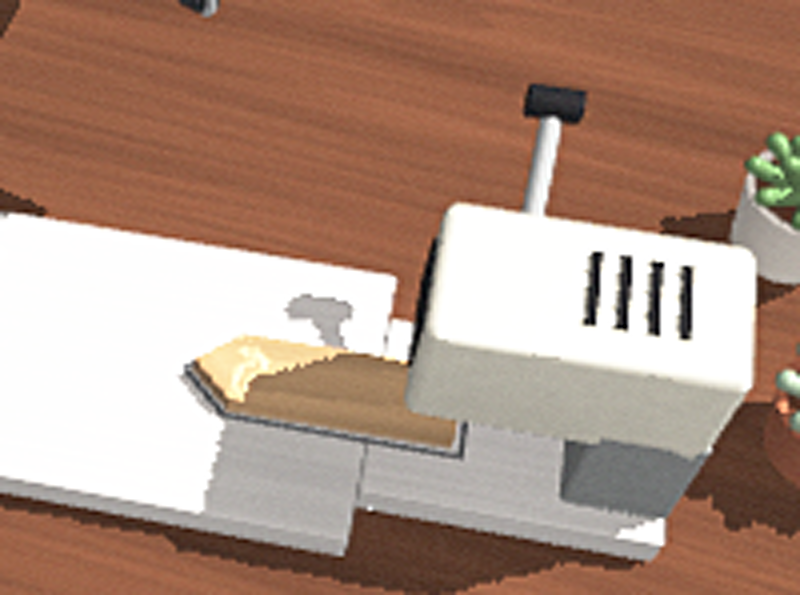

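View pics/t24z.png

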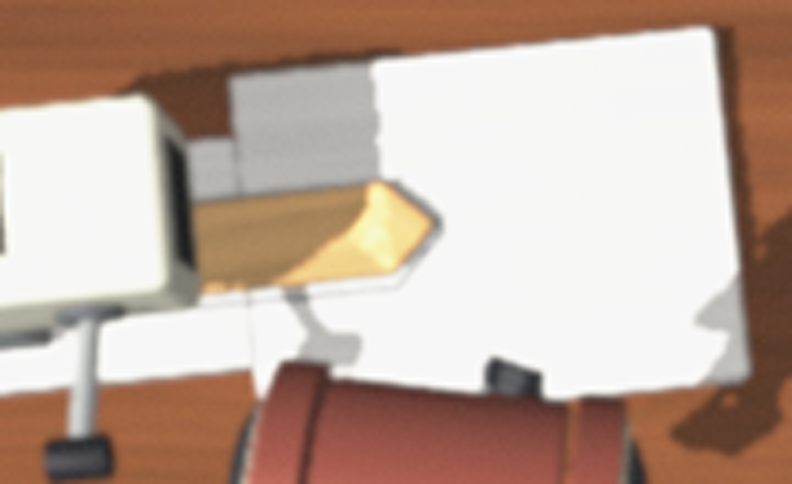

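Run:
```python
from h import *
O=lambda p:w2m(ray('top',np.array(p)/4.4+[200,150]-.4,.048))*1000
for p in[(437,221),(370,184),(393,271),(195,202),(205,295)]:print('top',p,np.round(O(p),1))
S=lambda p:w2m(ray('scene',np.array(p)/[4,3.5]+[300,200]-.4,.048))*1000
for p in[(193,364),(231,404),(248,336),(457,434),(403,362)]:print('scene',p,np.round(S(p),1))
print('ideal tip 0,-105 shoulders ±25,-80, corner 25,50')
```

```text
top (437, 221) [   1.8 -109.3]
top (370, 184) [ 26.3 -74.3]
top (393, 271) [-23.5 -82.3]
top (195, 202) [26.3 23.3]
top (205, 295) [-26.1  22.4]
scene (193, 364) [   6.  -107.7]
scene (231, 404) [ 30.1 -80.6]
scene (248, 336) [-22.  -80.2]
scene (457, 434) [23. 48.]
scene (403, 362) [-22.5  11.5]
ideal tip 0,-105 shoulders ±25,-80, corner 25,50
```

Both views put the blank within a few millimetres of ideal, inside the outline. Now the lever.

```bash
python3 -m jog '{"offset":[[0,0,0.4],[0,0,0.4],[0,0.2,0.4],[0,0.4,0.1],[0.05,0.4,0],[0.1,0.4,0],[0.1,0.4,0],[0.1,0.5,0],[0.1,0.5,0],[0.1,0.5,0],[0.05,0.4,0],[0,0,0]],"angular":[[0,0,-1],[0,0,-1],[0,0,-1],[0,0,-1],[0,0,-1],[0,0,-1],[0,0,-1],[0,0,-1],[0,0,-1],[0,0,-1],[0,0,-1],[0,0,0]],"jaw":[70,70,70,70,70,70,70,70,70,70,70,70]}'
python3 -c "
from h import *
st();print(knob(1.))"
```

```text
time: 39.45
tool_pos: [0.4808, 0.216, 0.2962]
tool_rot: [0.043, -0.043, 0.706, -0.706]
contact_force: [-0.3, 0.0, 0.5]
gripper_width: 0.816
t 39.45 pos [0.4808 0.216  0.2962] yaw -83.06 ty [ 0.     0.001 -1.   ] F [-0.3  0.   0.5] w 69.6 j [ 0.28 -0.21  1.76  0.    1.6   1.73]
[0.47873985 0.21439178 0.21953368]
```

```bash
python3 -m jog '{"offset":[[-0.04,-0.03,-0.3],[0,0,-0.4],[0,0,-0.4],[0,0,-0.4],[0,0,-0.38],[0,0,0],[0,0,0]],"angular":[[0,0,-0.06],[0,0,0],[0,0,0],[0,0,0],[0,0,0],[0,0,0],[0,0,0]],"jaw":[70,70,70,70,70,70,60]}'
python3 -c "
from h import *
st()"
python3 -m jog '{"offset":[[0,0,0],[0,0,0],[0,0,0],[0,0,0],[0,0,0],[0,0,0],[0,0,0],[0,0,0]],"angular":[[0,0,0],[0,0,0],[0,0,0],[0,0,0],[0,0,0],[0,0,0],[0,0,0],[0,0,0]],"jaw":[20,20,20,20,20,20,20,20]}'
python3 -c "
from h import *
st()
a=snap('scene','s25.png');cv2.imwrite('pics/s25z.png',cv2.resize(a[200:370,300:500],None,fx=4,fy=3.5,interpolation=2))"
```

```text
time: 40.15
tool_pos: [0.4779, 0.2116, 0.2015]
tool_rot: [-0.039, 0.04, -0.706, 0.706]
contact_force: [0.5, -0.3, -0.2]
gripper_width: 0.701
t 40.15 pos [0.4779 0.2116 0.2015] yaw -83.64 ty [-0.001 -0.001 -1.   ] F [ 0.5 -0.3 -0.2] w 59.8 j [ 0.27 -0.17  1.88 -0.    1.44  1.73]
time: 40.95
tool_pos: [0.4785, 0.215, 0.204]
tool_rot: [0.04, -0.039, 0.708, -0.704]
contact_force: [-2.5, 8.7, 1.3]
gripper_width: 0.336
t 40.95 pos [0.4785 0.215  0.204 ] yaw -83.58 ty [ 0.002  0.006 -1.   ] F [-2.5  8.7  1.3] w 28.7 j [ 0.28 -0.17  1.88  0.01  1.44  1.74]
```

View pics/s25z.png

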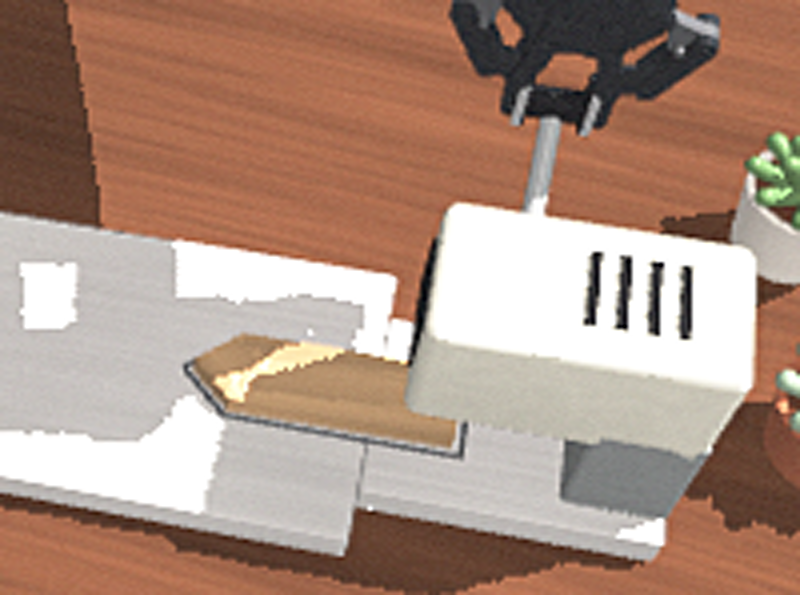

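```bash
python3 -m jog '{"offset":[[-0.095,0.01,-0.135],[-0.08,0.01,-0.142],[-0.068,-0.008,-0.15],[-0.052,-0.006,-0.154],[-0.04,-0.005,-0.158],[-0.026,-0.003,-0.162],[-0.01,-0.001,-0.162],[0.006,0,-0.166],[0.018,0.002,-0.164],[0.036,0.004,-0.162],[0,0,0],[0,0,0]],"angular":[[0,0,0],[0,0,0],[0,0,0],[0,0,0],[0,0,0],[0,0,0],[0,0,0],[0,0,0],[0,0,0],[0,0,0],[0,0,0],[0,0,0]],"jaw":[20,20,20,20,20,20,20,20,20,20,20,20]}'
python3 -c "
from h import *
st()"
```

```text
time: 42.2
tool_pos: [0.4636, 0.2134, 0.1259]
tool_rot: [0.041, -0.039, 0.707, -0.705]
contact_force: [-2.5, 2.8, 4.1]
gripper_width: 0.333
t 42.2 pos [0.4636 0.2134 0.1259] yaw -83.57 ty [ 0.003  0.002 -1.   ] F [-2.5  2.8  4.1] w 28.4 j [ 0.28 -0.14  1.98  0.    1.3   1.74]
```

```bash
python3 -m jog '{"offset":[[0.02,0.002,-0.06],[0.02,0.002,-0.06],[0,0,0],[0,0,0]],"angular":[[0,0,0],[0,0,0],[0,0,0],[0,0,0]],"jaw":[20,20,20,20]}'
python3 -m jog '{"offset":[[0.01,0.001,-0.04],[0,0,0],[0,0,0]],"angular":[[0,0,0],[0,0,0],[0,0,0]],"jaw":[20,20,20]}'
python3 -m jog '{"offset":[[0.01,0.001,-0.04],[0,0,0],[0,0,0]],"angular":[[0,0,0],[0,0,0],[0,0,0]],"jaw":[20,20,20]}'
```

```text
time: 42.6
tool_pos: [0.4648, 0.2136, 0.1216]
tool_rot: [0.039, -0.04, 0.707, -0.705]
contact_force: [-10.6, 0.6, 15.5]
gripper_width: 0.335
time: 42.9
tool_pos: [0.4652, 0.2136, 0.1208]
tool_rot: [0.039, -0.04, 0.706, -0.706]
contact_force: [-14.4, -1.0, 21.7]
gripper_width: 0.332
time: 43.2
tool_pos: [0.4656, 0.2137, 0.1198]
tool_rot: [0.039, -0.04, 0.706, -0.706]
contact_force: [-18.3, -2.7, 27.0]
gripper_width: 0.335
```

The force rises against the stop at 27 N, so the foot is clamped. Relaxing, releasing and retreating.

```bash
python3 -m jog '{"offset":[[-0.02,0,0.06],[0,0,0],[0,0,0],[0,0,0],[0,0,0],[0,0,0.2],[0,0,0.4],[0,0,0.5],[0,0,0.6],[0,0,0.6],[-0.1,-0.5,0.5],[-0.1,-0.7,0.2]],"angular":[[0,0,0],[0,0,0],[0,0,0],[0,0,0],[0,0,0],[0,0,0],[0,0,0],[0,0,0],[0,0,0],[0,0,0],[0,0,0],[0,0,0]],"jaw":[20,20,50,60,70,70,70,70,70,70,70,70]}'
python3 -m jog '{"offset":[[0,-0.8,0],[0,-0.8,0],[0,-0.8,0],[0,-0.8,0],[0,-0.6,0],[0,0,0]],"angular":[[0,0,0],[0,0,0],[0,0,0],[0,0,0],[0,0,0],[0,0,0]],"jaw":[70,70,70,70,70,70]}'
python3 -c "
from h import *
st()
snap('scene','s26.png');a=cv2.imread('pics/s26.png');cv2.imwrite('pics/s26z.png',cv2.resize(a[200:370,300:500],None,fx=4,fy=3.5,interpolation=2))
a=snap('top','t26.png')
for q in(0,.05,.1,.2):print(q,proj('top',knob(q)),proj('scene',knob(q)))
b=a[240:275,205:240];m=b.max(2)<70;v,u=np.nonzero(m);print('knob top',u.mean()+205,v.mean()+240)"
```

```text
time: 44.4
tool_pos: [0.4557, 0.1531, 0.2713]
tool_rot: [0.042, -0.038, 0.706, -0.706]
contact_force: [0.3, -1.5, 0.6]
gripper_width: 0.819
time: 45.0
tool_pos: [0.4545, -0.0401, 0.2677]
tool_rot: [-0.037, 0.037, -0.706, 0.707]
contact_force: [0.1, 1.4, -0.1]
gripper_width: 0.823
t 45.0 pos [ 0.4545 -0.0401  0.2677] yaw -83.94 ty [ 0.    -0.001 -1.   ] F [ 0.1  1.4 -0.1] w 70.3 j [-0.25 -0.39  1.94 -0.    1.59  1.21]
0 [226.97993567 260.35450574] [432.00419008 247.75514448]
0.05 [226.62624267 260.91981082] [432.38917902 246.18157877]
0.1 [226.25494627 261.39201491] [432.77319692 244.65690224]
0.2 [225.46225145 262.04798931] [433.5352205  241.76791356]
knob top 227.16901408450704 261.2535211267606
```

View pics/s26.png

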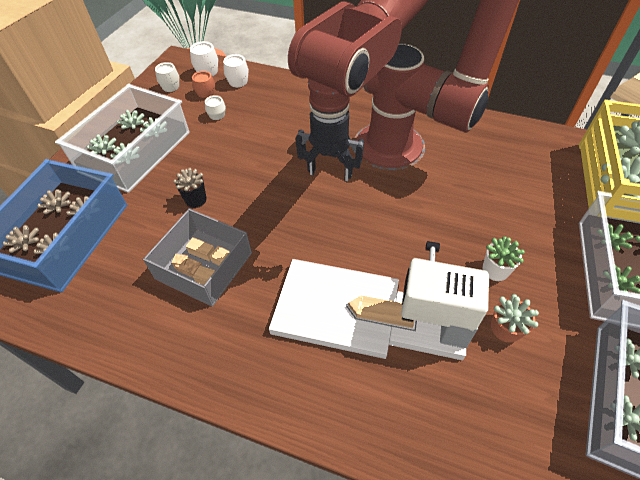

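View pics/s26z.png

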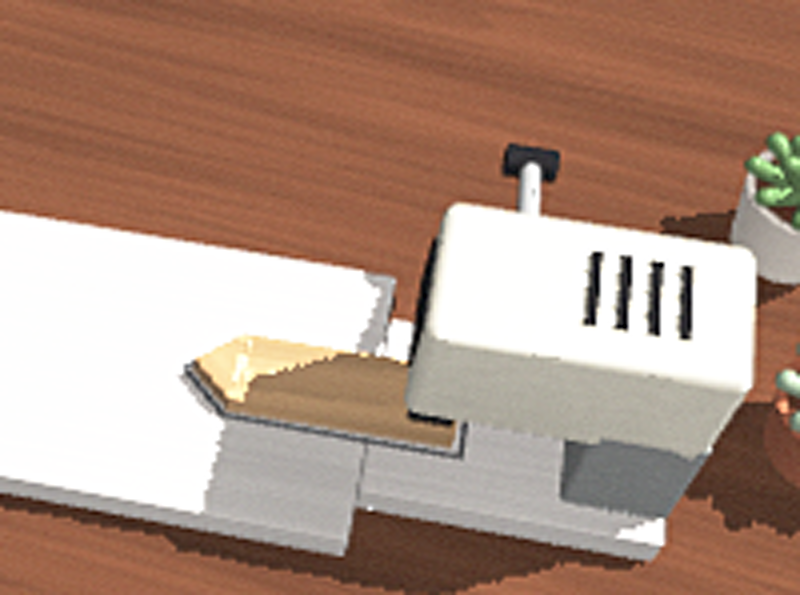

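View pics/t26.png

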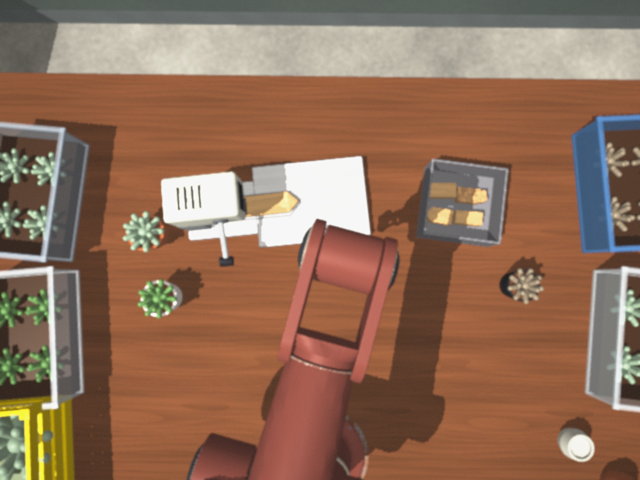

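```bash
python3 -c "
from h import *
for f in('s0','s26'):
  b=cv2.imread('pics/%s.png'%f)[230:262,418:448];g=b.max(2).astype(float);w=np.clip(110-g,0,None);w[20:]=0;v,u=np.indices(g.shape);print(f,(u*w).sum()/w.sum()+418,(v*w).sum()/w.sum()+230)
for f in('t0','t26'):
  b=cv2.imread('pics/%s.png'%f)[240:275,205:240];m=b.max(2)<70;v,u=np.nonzero(m);print(f,u.mean()+205,v.mean()+240)
"
```

```text
s0 431.45854328905176 245.86601007787448
s26 431.78563515509603 245.35413589364845
t0 227.74 261.04
t26 227.16901408450704 261.2535211267606
```

Relative to the start, the knob sits at about 0.02 to 0.08 rad, which matches the expected stop near 0.05. Handing in.

```bash
python3 -c "
from h import *
manip.job_done();st()"
```

```text
the job is handed in; nothing more can be done
the job is handed in; nothing more can be done
```

The sign machine is ready for its next sign, and I handed the job in at about 45 s of the 200 s allowed.

I raised the lever to about 0.98–1.0 rad and put all four scraps (three wood, one cork) into the tub. The V-ended block was knocked aside partway through, so I measured it again before picking it up. I then laid the blank on the outline and pushed the lever down until it stopped, at about 27 N.

**Last checks:**
- **Scraps:** all four are in the tub, and the bed is otherwise clear.
- **Blank:** it lies flat inside the outline, with the point towards machine -y and the square end under the foot. Most measured points were within about 3 mm of ideal. Two points, at the tip and one shoulder, disagreed between the two cameras by 4–6 mm, but the view shows it inside the outline.
- **Lever:** the cameras give 0.02–0.08 rad. That is too coarse to confirm the expected 0.05 exactly, but the force rise shows it reached its stop.
- **Plants and robot:** the potted plants look unmoved, and the robot is clear of everything.

No check failed. The hand-in gave no verdict, and the state could not be read afterwards.

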